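# Set two painting panels on the table easel and clamp them

## Robot

A 7-joint arm with a two-finger parallel gripper is mounted at the origin on the work surface. World frame = base frame: x ahead of the robot, y to its left, z up, the work surface at z = 0. Lengths are in m, angles in rad, forces in N, time in s.
With the tool pointing down it reaches from about 0.4 to 0.925 m from the base axis. Payload 4.1 kg.
Tool frame: the origin (TCP) lies at the very end of the fingers, on their centre line; the grasp point (between the pads) lies 19 mm behind it; z points along the fingers, y is the direction in which the jaws open and shut (so a half turn about z gives the same grasp; the last joint's range is limited). The gripper opens to 85 mm and grips with 20 to 120 N. Pads are 22 mm wide; open, the fingers measure 114 mm over their backs; the gripper's body (76 mm by 85 mm) begins 54 mm behind the grasp point. The pads swing forward as they close: fully open they stand 13 mm farther back than shut.
Start: joints at [-1.444, 0.398, 0.045, 1.537, -0.019, 1.207, -0.051], TCP at [0.146, 0.634, 0.204] pointing down, gripper open.
Joint ranges: [-2.82, 2.82], [-0.49, 2.23], [-1.37, 1.46], [0, 2.46], [-1.36, 4.5], [0.23, 2], [-2.94, 2.94]. Speed limits (rad/s): [2.57, 2.57, 3.14, 3.14, 3.14, 3.14, 3.14].

## Interface

Orientations are given as a unit quaternion [x, y, z, w].
In Python, from bench import arm gives the robot as it stands.
- The arm moves only by the tool drive_tool, never from a script. Its argument "deltas" is a list of rows, each an object of numbers: "tx", "ty", "tz": the shift along the tool's x, y, z in mm; "yaw": the turn about the tool's z in degrees. In form: [{"tx": .., "ty": .., "tz": .., "yaw": ..}, ...]. A call has exactly 10 rows; each row shifts and turns the commanded pose from where the row before left it, along the tool's axes as they then stand; what a row does not reach is not made up. A row lasts 1/10 s, in which the tool goes at most 50 mm and 8.59 degrees, less where a joint would pass 70% of its speed; a pose out of reach is approached as far as the arm can. A call is refused whole if a number of a shift passes 50 or a number of a turn 8.59, either way. A call with a gripper value outside its range is refused whole. "jaw" is the closure, from 0 (fully open) to 1 (shut), set as the call begins (left out, the last holds). The fingers move at their own pace and stop on an object; "grip_force" is the grip in N (left out, the last holds). Time passes only in rows, so rows that do not move let the fingers close, or fill a call up. It gives the time, the measured TCP pose, the force and the opening at its end, in the units of the state.
- arm.read_state(): the state, without advancing time (a new reading comes with each control period).
- arm.grab_frame(name): name is "side" or "top" or "wrist"; returns a dict with "img" (384x512x3 uint8, blue, green, red), "K" (3x3 intrinsics, pixels), "rvec" (rotation vector, rad) and "tvec" (3), from world to camera coordinates, as OpenCV has them. Camera axes: x right, y down, z forward; pixel columns grow to the right and rows downward; lengths in m; the calibration is good to about 2 mm. A picture is of the moment at which its call begins. There is no depth.
- arm.sign_off(): hands the job in, once; it reports no verdict.
The state is a dict: "time": time; "joint_pos": joint angles; "qd": joint speeds; "tau": joint torques, N m; "tool_pos": TCP position; "ee_rot": TCP orientation; "contact_force": force on the tool from outside, world axes, zero at the start; "wrist_torque": the same for the moment, N m; "gripper_width": finger opening in m.
Only numpy, scipy, OpenCV 4.12 (cv2) and the standard library are available. Lean on these libraries where they do the work, as an engineer would, in place of code of your own. Each camera call takes 0.05 s, during which the arm holds its last target.

## Task

Take the two painting panels, the round-topped one and the pointed one, out of the wire drying rack and stand them on the sloped table easel, tops upward and painted faces out: the round-topped one in the left pocket as seen from the robot, the pointed one in the right, each lying flat on the board with its foot settled down against the bottom lip. Then swing the easel's hold-down bar over so that it rests on both panels. The paint is wet, so never turn a panel on edge or over and never drop it, and leave the pot, the spare board and the brush jar as they are.

Things in the scene. Friction and masses are not known exactly. Their poses are not given: they have to be found in the camera images.
- arch: Pale wood panel, painted upper face, 150 x 54 x 18 mm, about 75 g. Square foot at -x, half-round top of radius 27 at +x; sides straight for 123 mm from the foot. Origin: centre of underside, midway along the 150; x from foot to top, z out of the face. Starts face up on a rack runner in either bay, FOOT end sticking out of the mouth 59 to 68 mm. Only its foot half can be gripped there, but the easel pocket has no finger room at the foot.
- gable: Pale wood panel, painted upper face, 150 x 54 x 18 mm, about 75 g. Square foot at -x, 90-degree pointed top at +x; sides straight for 123 mm from the foot. Origin: centre of underside, midway along the 150; x from foot to top, z out of the face. Starts face up on a rack runner in either bay, TOP end sticking out of the mouth 59 to 68 mm.
- arch_foot (a point): Round-topped panel: middle of the foot's lower edge, on the underside (body point -75, 0, 0 mm).
- gable_foot (a point): Pointed panel: middle of the foot's lower edge, on the underside (body point -75, 0, 0 mm).
- rack: Fixed wire rack, mouth to -x; origin on the table, mid-width. Two bays centred at y = 50 and -50 mm, each with a wooden runner 24 wide, 14 high, x -45 to 92. Roof of wires 44 to 50 mm high over x 2 to 100, y -100 to 100: draw panels straight out along -x, lifting at most 8 mm until the inner end has passed x = 0. Wire posts at y = -97, 0, 97; back wire at x = 97.
- easel: Fixed wooden table easel, base frame x from -120 to 80, y from -93 to 93 mm (with the bar's arms -105 to 105). Origin on the table, level; the sloped board faces -x, rising toward +x.
- deck: The easel's sloped board (easel point -110, 0, 34 mm), 0.44 rad from level. Origin: mid-width on its surface at the lip; x up the slope, y left, z out of the board. Board x 0 to 188, y -95 to 95; lip 14 high at x -10 to 0. Pockets at y = 50 and -50 are 62 wide between cheeks 10 high, x 0 to 80; above is bare. Friction holds a panel on the slope: slide it down to the lip.
- left_pocket (a point): Left pocket (deck point 0, 50, 0 mm): middle of the pocket at the foot of the lip on the board's surface; the round-topped panel's foot point belongs here. Axes as the deck.
- right_pocket (a point): Right pocket (deck point 0, -50, 0 mm); the pointed panel's foot point belongs here. Axes as the deck.
- bail (a joint): Angle (rad) of the hold-down bar, a 90 g steel U hinged along the deck's y through deck point (178, 0, 12) mm. 0: arms parallel to the board, pointing down-slope; grows as it lifts; 2.01 upright; 2.45 stop, leaning back, where it starts or falls to (from 2.25 up). Pushed past upright toward the robot it falls slowly on to the board; on the panels it reads about 0.17.
- bail_bar (a point): Middle of the hold-down bar: a level steel rod 10 mm thick and 200 long along the deck's y, 66 mm from the hinge axis.
- pot: Closed white paint pot, 66 mm diameter, 44 high, loose; origin at the centre of its underside. Leave alone.
- spare: Plain rectangular primed board 80 x 60 x 18 mm lying flat, loose; origin at the centre of its underside, 80 along x. Leave alone.
- jar: Glass jar of brushes, 72 mm diameter, 100 high (brush tips to 200 mm), loose; origin at the centre of its underside. Leave alone.

How it is judged:
By the outcome, as a careful person would: the job done as asked, in the order asked, and still so for the second after the job is handed in, with the robot touching nothing.
It also fails if it takes over 72 s, if anything falls off the work surface, if the arm or the gripper's body presses on something with over 40 N, if the wrist force passes 120 N, or if a joint passes its speed limit or range.

## Working session

There is one attempt and no reset: what is moved stays moved. The work goes in short steps, Python scripts to look and compute and a tool call to move; the robot and the scene stay as the last step left them, time stands still between calls to the robot, and variables do not carry over. Pictures are saved under pics/ and viewed, and the job is handed in when it is done.

Besides the shell and the picture viewer there is one more tool, called as a command line: name --argument value ..., lists and objects as JSON in quotes. drive_tool: Moves the arm, as the interface text tells. Its arguments: {"type":"object","properties":{"deltas":{"type":"array","items":{"type":"object","properties":{"tx":{"type":"number"},"ty":{"type":"number"},"tz":{"type":"number"},"yaw":{"type":"number"}}}},"jaw":{"type":"number"},"grip_force":{"type":"number"}},"required":["deltas"]}

```bash
mkdir -p pics; ls; cat > h.py <<'E'
import numpy as np,cv2
from bench import arm
def snap(n,f):
    d=arm.grab_frame(n); cv2.imwrite(f'pics/{f}.png',d['img']); np.savez(f'pics/{f}.npz',K=d['K'],rvec=d['rvec'],tvec=d['tvec']); return d
def ld(f): return dict(np.load(f'pics/{f}.npz'))
def ray(d,u,v,z):
    R=cv2.Rodrigues(d['rvec'])[0]; c=-R.T@np.ravel(d['tvec'])
    r=R.T@np.linalg.inv(d['K'])@np.array([u,v,1.]); return c+r*(z-c[2])/r[2]
def proj(d,P): return cv2.projectPoints(np.float64(P).reshape(-1,1,3),d['rvec'],np.float64(d['tvec']),d['K'],None)[0].reshape(-1,2)
def crop(f,x0,y0,x1,y1,s,o):
    i=cv2.imread(f'pics/{f}.png')[y0:y1,x0:x1]; cv2.imwrite(f'pics/{o}.png',cv2.resize(i,None,fx=s,fy=s,interpolation=cv2.INTER_CUBIC))
E
python3 - <<'E'
from h import *
for n in ('top','side','wrist'):
    d=snap(n,n+'0'); R=cv2.Rodrigues(d['rvec'])[0]; print(n,-R.T@np.ravel(d['tvec']),d['K'][0,0])
print(arm.read_state())
E
```

```text
pics
top [0.417233   0.01296913 1.0985966 ] 452.59254512880534
side [ 0.2416976  -0.82616714  0.94512181] 443.44435979901067
wrist [0.08242646 0.64724906 0.37260598] 340.28979129704544
{'time': 0.15, 'joint_pos': array([-1.44402337,  0.39899657,  0.04505715,  1.53755586, -0.01870219,
        1.20692317, -0.05070377]), 'qd': array([ 0.00201244, -0.00321879,  0.001817  , -0.00213246, -0.00056444,
       -0.0023486 , -0.00143604]), 'tau': array([ 2.21614682e-03, -4.75558627e+01,  1.36699196e+00, -2.54512274e+01,
        1.17467693e-02,  6.44325846e-03, -9.75997523e-07]), 'tool_pos': array([0.14537707, 0.63300689, 0.20283446]), 'ee_rot': array([ 1.12601259e-01,  9.93639986e-01, -7.30074635e-04, -2.95912466e-05]), 'contact_force': array([ 0.6236228 ,  0.20037859, -0.54715579]), 'wrist_torque': array([0.01705203, 0.01078147, 0.00264125]), 'gripper_width': 0.08534257024340736}
```

View pics/top0.png

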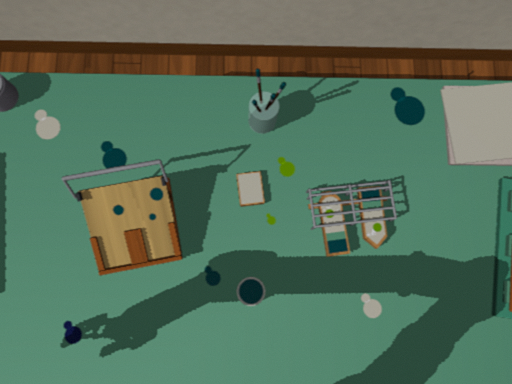

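View pics/side0.png

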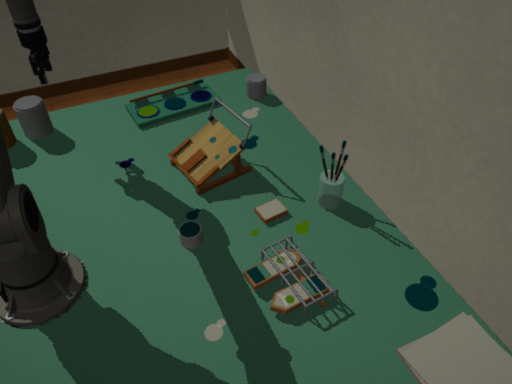

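The top view shows the easel at about (130,225), the rack at (352,210), the arch in the left bay with its foot at about (337,248), the gable in the right bay with its tip at (376,246), the spare at (251,188), the pot at (251,291) and the jar at (264,112). I'll enlarge these areas.

```bash
python3 - <<'E'
from h import *
crop('top0',295,165,415,265,6,'c1'); crop('top0',60,150,190,280,4.5,'c2')
E
```

```text
(no output)
```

View pics/c1.png

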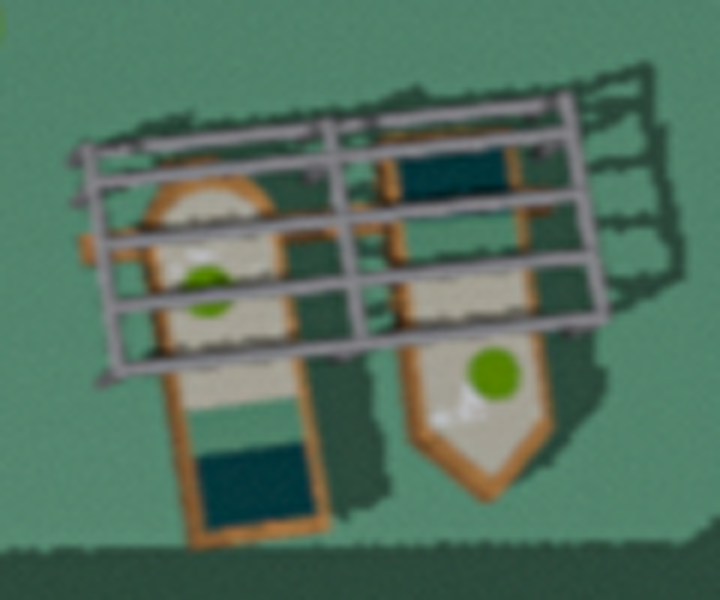

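View pics/c2.png

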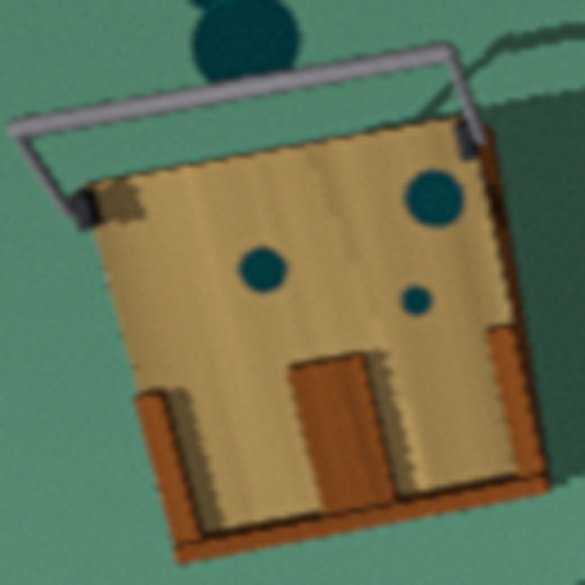

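```bash
cat > fit.py <<'E'
from h import *
from scipy.optimize import least_squares
T=ld('top0'); S=ld('side0')
def un(p,ox,oy,s): p=np.array(p,float); return (p+.5)/s-.5+[ox,oy]
def W(q,P):
    P=np.atleast_2d(P)/1000.; c,s=np.cos(q[2]),np.sin(q[2])
    return np.c_[q[0]+c*P[:,0]-s*P[:,1],q[1]+s*P[:,0]+c*P[:,1],P[:,2]]
def fit(P,px,q0,cam=T):
    f=lambda q:(proj(cam,W(q,P))-px).ravel()
    r=least_squares(f,q0,x_scale=[.1,.1,.3]); return r.x,f(r.x).reshape(-1,2)
def D(P): # deck->easel
    P=np.atleast_2d(P).astype(float); c,s=np.cos(.44),np.sin(.44)
    return np.c_[-110+c*P[:,0]-s*P[:,2],P[:,1],34+s*P[:,0]+c*P[:,2]]
E
python3 - <<'E'
from fit import *
np.set_printoptions(precision=4,suppress=True)
c1=lambda p:un(p,295,165,6); c2=lambda p:un(p,60,150,4.5)
z=32
a,r=fit(np.array([[-75,27,z],[-75,-27,z],[75,0,z]],float),c1([(191,548),(330,528),(208,158)]),[.4,-.2,0]); print('arch',a,r.tolist())
g,r=fit(np.array([[75,0,z],[48,-27,z],[48,27,z]],float),c1([(490,501),(411,438),(553,422)]),[.4,-.3,3.1]); print('gable',g,r)
k,r=fit(np.array([[5,97,47],[5,-97,47],[97,-97,47],[97,97,47]],float),c1([(117,370),(602,318),(568,98),(88,150)]),[.4,-.2,0]); print('rack',k,r)
e,r=fit(D([[-10,95,14],[-10,-95,14],[188,95,0],[188,-95,0],[80,19,10],[80,-19,10],[80,95,10],[80,81,10],[80,-81,10]]),c2([(178,556),(548,484),(92,186),(490,125),(290,367),(365,352),(135,397),(163,390),(490,330)]),[.4,.3,0]); print('easel',e,r)
for n,q in(('arch',a),('gable',g),('easel',e)):
    dx=W(k,[[0,0,0]])[0]
    c,s=np.cos(k[2]),np.sin(k[2]); d=q[:2]-k[:2]; print(n,'in rack mm',1e3*(c*d[0]+s*d[1]),1e3*(-s*d[0]+c*d[1]),q[2]-k[2])
np.savez('fit0.npz',a=a,g=g,k=k,e=e)
img=cv2.imread('pics/side0.png')
def dr(P,col):
    p=proj(S,P); 
    for u,v in p: cv2.circle(img,(int(round(u*1)),int(round(v))),1,col,-1)
L=lambda A,B:np.linspace(A,B,40)
pan=lambda tip:[(-75,-27,z),(-75,27,z),(48,27,z),(75,0,z),(48,-27,z),(-75,-27,z)]
for q in(a,g):
    pp=pan(0)
    for A,B in zip(pp[:-1],pp[1:]): dr(W(q,L(A,B)),(0,0,255))
for A,B in [((5,97,47),(5,-97,47)),((97,97,47),(97,-97,47)),((5,97,47),(97,97,47)),((5,-97,47),(97,-97,47))]: dr(W(k,L(A,B)),(255,0,255))
for A,B in [((-10,95,14),(-10,-95,14)),((188,95,0),(188,-95,0)),((80,19,10),(80,-19,10)),((0,95,0),(188,95,0))]: dr(W(e,D(L(A,B))),(0,0,255))
cv2.imwrite('pics/ov.png',img); crop('ov',150,80,350,320,2.5,'ovc')
E
```

```text
arch [ 0.563  -0.208   0.1127] [[0.341178007748681, -0.8697091656425755], [-0.296510631268859, -0.0030773820004696972], [-0.051170233791367536, 0.9230179228686666]]
gable [ 0.5779 -0.3009  3.2447] [[ 0.241  -0.3449]
 [ 0.5857 -0.0651]
 [-0.8309  0.4204]]
rack [ 0.5562 -0.2562  0.114 ] [[ 0.2944  0.6117]
 [ 0.2287  0.6006]
 [-0.4773 -0.3859]
 [-0.0542 -0.8554]]
easel [0.5782 0.2636 0.1782] [[ 0.0326  1.1614]
 [ 0.7091  2.6787]
 [-0.3604 -1.462 ]
 [-2.5877 -1.9237]
 [ 0.259  -0.0524]
 [ 0.5049  0.4169]
 [ 0.6393 -0.9508]
 [ 0.7161 -0.4619]
 [ 0.1523  0.6617]]
arch in rack mm 12.237689291268346 47.12362063311682 -0.0012983579915992055
gable in rack mm 16.464576522455456 -46.88587537806075 3.130642809896911
easel in rack mm 81.00940318625672 513.947241154246 0.06413692519617209
```

View pics/ovc.png

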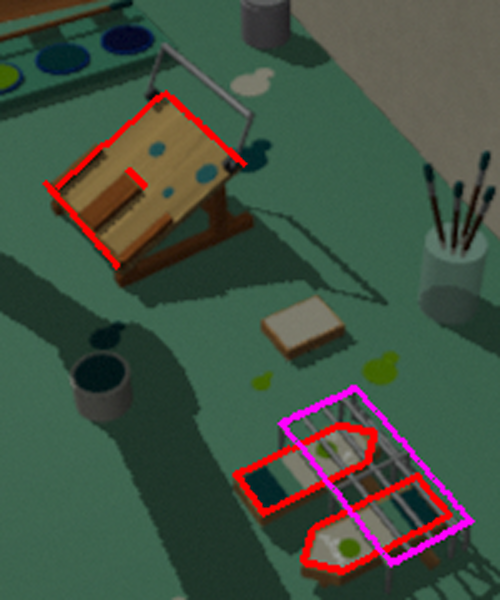

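drive_tool --deltas '[{"tx": -43,"ty": -22,"tz": -10},{"tx": -43,"ty": -22,"tz": -10},{"tx": -43,"ty": -22,"tz": -10},{"tx": -43,"ty": -22,"tz": -10},{"tx": -43,"ty": -22,"tz": -10},{"tx": -43,"ty": -22,"tz": -10},{"tx": -43,"ty": -22,"tz": -10},{"tx": -43,"ty": -22,"tz": -10},{"tx": -43,"ty": -22,"tz": -10},{"tx": -43,"ty": -22,"tz": -10}]'

```text
validation failed for argument at $.de...
```

```bash
python3 - <<'E'
from h import *
d=snap('wrist','w1'); s=arm.read_state(); print(s['joint_pos'],s['tool_pos'],s['qd'].round(3)); R=cv2.Rodrigues(d['rvec'])[0]; print(-R.T@np.ravel(d['tvec'])); print(R)
E
```

```text
[-1.44401086  0.39889705  0.04506993  1.53735592 -0.01873272  1.20688665
 -0.05072286] [0.14540186 0.63312944 0.20298799] [-0.001 -0.001 -0.    -0.007  0.001  0.     0.   ]
[0.08243968 0.64730168 0.37274778]
[[ 0.22341759  0.9747203  -0.0022155 ]
 [ 0.94146155 -0.21520446  0.25949412]
 [ 0.2524574  -0.06006136 -0.96574215]]
```

View pics/w1.png

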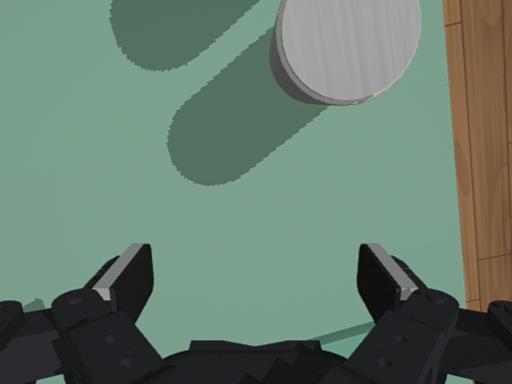

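The wrist picture shows the fingers at the bottom of the frame and a grey paint can. The move was refused, and I think every field has to be present in each row.

drive_tool --deltas '[{"tx": -43,"ty": -22,"tz": -10,"yaw": 0},{"tx": -43,"ty": -22,"tz": -10,"yaw": 0},{"tx": -43,"ty": -22,"tz": -10,"yaw": 0},{"tx": -43,"ty": -22,"tz": -10,"yaw": 0},{"tx": -43,"ty": -22,"tz": -10,"yaw": 0},{"tx": -43,"ty": -22,"tz": -10,"yaw": 0},{"tx": -43,"ty": -22,"tz": -10,"yaw": 0},{"tx": -43,"ty": -22,"tz": -10,"yaw": 0},{"tx": -43,"ty": -22,"tz": -10,"yaw": 0},{"tx": -43,"ty": -22,"tz": -10,"yaw": 0}]'

```text
time: 1.2
tool_pos: [0.5165, 0.3214, 0.3041]
ee_rot: [0.113, 0.994, 0.0, -0.0]
contact_force: [-0.2, 0.2, -0.1]
gripper_width: 0.0851
```

```bash
python3 - <<'E'
from h import *
d=snap('wrist','w1'); s=arm.read_state(); print(s['time'],s['joint_pos'],s['tool_pos'],s['qd'].round(3)); R=cv2.Rodrigues(d['rvec'])[0]; print(-R.T@np.ravel(d['tvec'])); print(R)
E
```

```text
1.25 [-0.84453863  0.27705868  0.29935583  1.49672322 -0.07353083  1.37467753
  0.7897156 ] [0.5250702  0.31221624 0.30594395] [-0.028 -0.036  0.02   0.053  0.037 -0.005 -0.16 ]
[0.45346732 0.33536941 0.47400016]
[[ 2.23242266e-01  9.74762916e-01 -3.84087177e-04]
 [ 9.41439146e-01 -2.15508204e-01  2.59323252e-01]
 [ 2.52695915e-01 -5.82535050e-02 -9.65790507e-01]]
```

View pics/w1.png

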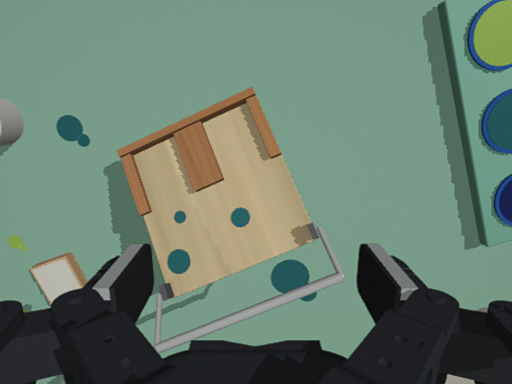

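The wrist view shows the whole easel, with lip corners near (118,152) and (253,90), board top corners near (163,296) and (312,232), and the bar from (157,346) to (341,275). Next I'll crop in for the fit.

```bash
python3 - <<'E'
from h import *
crop('w1',105,80,325,310,2.6,'c3')
E
```

```text
(no output)
```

View pics/c3.png

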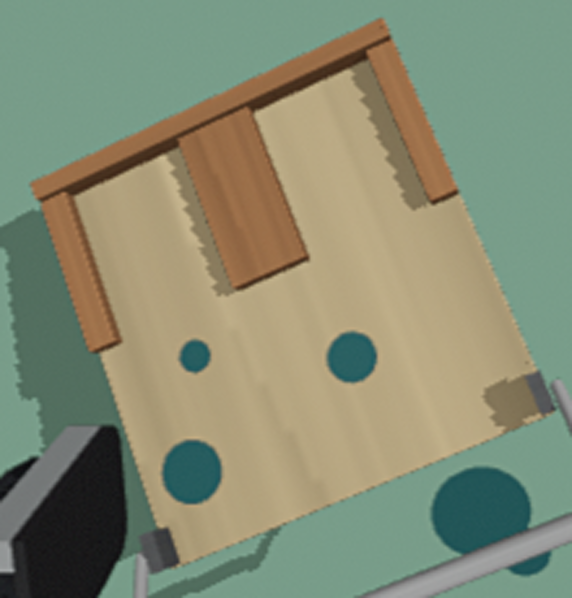

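```bash
python3 - <<'E'
from fit import *
np.set_printoptions(precision=4,suppress=True)
w=ld('w1'); c=lambda p:un(p,105,80,2.6)
P=D([[-10,-95,14],[-10,95,14],[80,-19,10],[80,19,10],[80,-95,10],[80,-81,10],[80,81,10],[80,95,10],[188,-95,0],[188,95,0]])
px=c([(31,184),(384,19),(236,289),(309,260),(95,352),(120,342),(432,203),(457,190),(180,567),(552,415)])
e,r=fit(P,px,[.57,.26,.17],w); print(e,r)
px0=un([(178,556),(548,484),(290,367),(365,352),(135,397),(163,390),(490,330)],60,150,4.5)
P0=D([[-10,95,14],[-10,-95,14],[80,19,10],[80,-19,10],[80,95,10],[80,81,10],[80,-81,10]])
e0,r0=fit(P0,px0,[.57,.26,.17]);print(e0,r0)
i=cv2.imread('pics/top0.png')
for p in proj(T,W(e,P)): print(p)
i=cv2.resize(i[150:280,60:190],None,fx=4.5,fy=4.5,interpolation=cv2.INTER_CUBIC)
for p in proj(T,W(e,P)): cv2.circle(i,tuple(int(x) for x in ((p+.5-[60,150])*4.5)),3,(0,0,255),-1)
cv2.imwrite('pics/c4.png',i)
E
```

```text
[0.577  0.2684 0.1992] [[ 0.0696  0.0903]
 [ 0.4113 -0.8664]
 [-0.4286  0.5187]
 [-0.1136 -0.9849]
 [-1.326   0.8647]
 [-0.9478  0.2556]
 [ 0.1432 -0.2666]
 [ 1.4876 -0.1526]
 [-2.2154  1.8746]
 [ 2.6881 -0.4854]]
[0.5794 0.2659 0.198 ] [[ 0.2321  1.2753]
 [ 0.655   1.1696]
 [-0.3626 -0.4646]
 [-0.1638 -0.3217]
 [ 0.0995 -0.7028]
 [ 0.1625 -0.3362]
 [-0.6024 -0.6045]]
[180.995  259.3155]
[ 98.3103 275.5344]
[139.4286 228.5446]
[122.5546 231.7579]
[172.927  222.1657]
[166.7811 223.336 ]
[ 94.8428 237.0349]
[ 88.5541 238.2325]
[163.0306 175.2285]
[ 76.9778 190.9949]
```

View pics/c4.png

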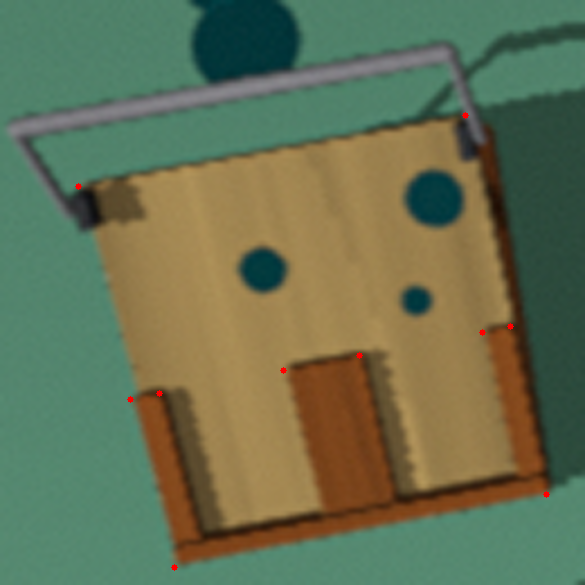

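```bash
cat >> h.py <<'E'
import json
def psi_of(q):
    from scipy.spatial.transform import Rotation as Ro
    y=Ro.from_quat(q).as_matrix()[:,1]; return np.arctan2(y[1],y[0])-np.pi/2
def plan(tgt,psi1,n,p0=None,psi0=None,pad=10):
    s=arm.read_state()
    if p0 is None:p0=s['tool_pos']
    if psi0 is None:psi0=psi_of(s['ee_rot'])
    d=(np.array(tgt)-p0)*1000/n; dy=np.degrees(psi1-psi0)/n
    print('from',np.round(p0,4),'psi',round(psi0,4),'norm/row',np.linalg.norm(d).round(1),'t',s['time'])
    rows=[]
    for i in range(n):
        a=psi0+np.radians(dy)*i; c,sn=np.cos(a),np.sin(a)
        # tool y=(-sn,c), tool x=(-c,-sn), z down
        rows.append({"tx":round(-c*d[0]-sn*d[1],1),"ty":round(-sn*d[0]+c*d[1],1),"tz":round(-d[2],1),"yaw":round(-dy,2)})
    rows+=[{"tx":0,"ty":0,"tz":0,"yaw":0}]*max(0,pad-n if n<=pad else (-n)%10)
    print(json.dumps(rows))
E
python3 - <<'E'
from h import *
plan([.49,-.17,.28],.113,10)
E
```

```text
from [0.5251 0.3122 0.3059] psi -0.2391 norm/row 48.4 t 1.25
[{"tx": -8.0, "ty": -47.7, "tz": 2.6, "yaw": -2.02}, {"tx": -6.3, "ty": -47.9, "tz": 2.6, "yaw": -2.02}, {"tx": -4.6, "ty": -48.1, "tz": 2.6, "yaw": -2.02}, {"tx": -2.9, "ty": -48.3, "tz": 2.6, "yaw": -2.02}, {"tx": -1.2, "ty": -48.3, "tz": 2.6, "yaw": -2.02}, {"tx": 0.5, "ty": -48.3, "tz": 2.6, "yaw": -2.02}, {"tx": 2.2, "ty": -48.3, "tz": 2.6, "yaw": -2.02}, {"tx": 3.9, "ty": -48.2, "tz": 2.6, "yaw": -2.02}, {"tx": 5.6, "ty": -48.0, "tz": 2.6, "yaw": -2.02}, {"tx": 7.2, "ty": -47.8, "tz": 2.6, "yaw": -2.02}]
```

drive_tool --deltas '[{"tx": -8,"ty": -47.7,"tz": 2.6,"yaw": -2},{"tx": -6.3,"ty": -47.9,"tz": 2.6,"yaw": -2},{"tx": -4.6,"ty": -48.1,"tz": 2.6,"yaw": -2},{"tx": -2.9,"ty": -48.3,"tz": 2.6,"yaw": -2},{"tx": -1.2,"ty": -48.3,"tz": 2.6,"yaw": -2},{"tx": 0.5,"ty": -48.3,"tz": 2.6,"yaw": -2},{"tx": 2.2,"ty": -48.3,"tz": 2.6,"yaw": -2},{"tx": 3.9,"ty": -48.2,"tz": 2.6,"yaw": -2},{"tx": 5.6,"ty": -48,"tz": 2.6,"yaw": -2},{"tx": 7.2,"ty": -47.8,"tz": 2.6,"yaw": -2}]'

```text
time: 2.25
tool_pos: [0.4853, -0.1611, 0.2776]
ee_rot: [-0.063, 0.998, 0.0, 0.0]
contact_force: [1.1, -0.1, 0.8]
gripper_width: 0.0853
```

```bash
python3 - <<'E'
from h import *
arm.grab_frame('wrist');arm.grab_frame('wrist');d=snap('wrist','w2'); s=arm.read_state(); print(s['time'],s['joint_pos'],s['tool_pos'],psi_of(s['ee_rot']),s['qd'].round(3)); R=cv2.Rodrigues(d['rvec'])[0]; print(-R.T@np.ravel(d['tvec']))
E
```

```text
2.4 [-0.31957021  0.10949595  0.61542814  1.76895595 -0.06487739  1.28378127
  1.99737646] [ 0.48443259 -0.16341907  0.27750133] 0.11515498032657367 [-0.045 -0.002 -0.082  0.003 -0.034  0.005 -0.018]
[ 0.4191127  -0.17498016  0.44767177]
```

View pics/w2.png

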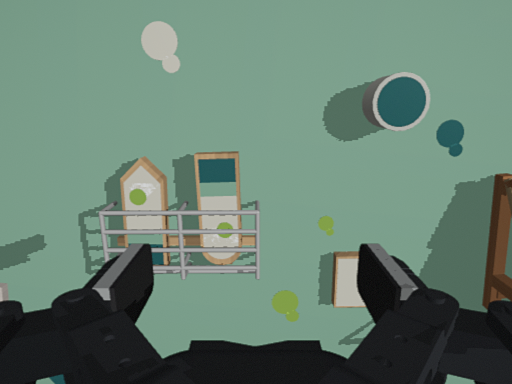

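This view shows the arch foot edge from (195,153) to (239,152) and the gable tip at (142,157).

```bash
python3 - <<'E'
from h import *
crop('w2',90,135,270,285,4.2,'c5')
E
```

```text
(no output)
```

View pics/c5.png

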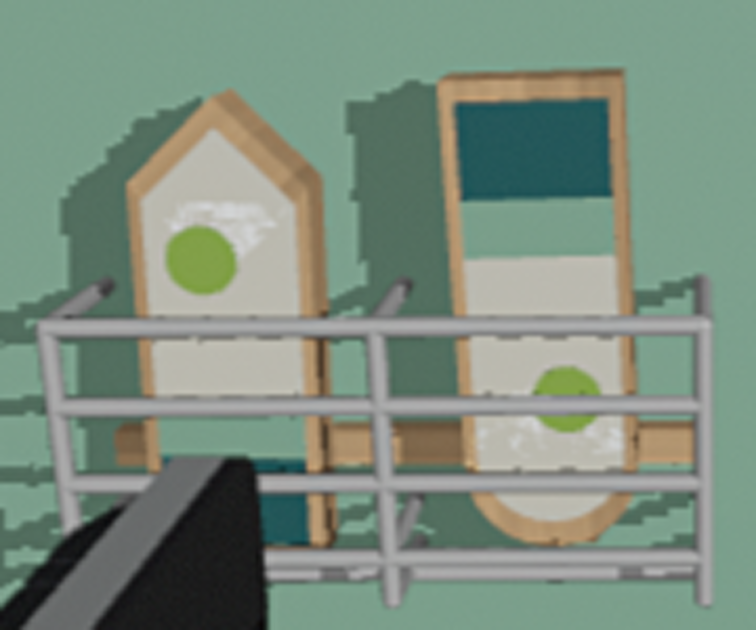

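```bash
python3 - <<'E'
from fit import *
np.set_printoptions(precision=4,suppress=True)
w=ld('w2'); c=lambda p:un(p,90,135,4.2)
a,r=fit(np.array([[-75,27,14],[-75,-27,14],[75,0,32]],float),c([(624,70),(441,77),(552,545)]),[.56,-.2,.11],w); print('arch',a,r)
g,r=fit(np.array([[75,0,14],[48,27,14],[48,-27,32]],float),c([(228,89),(322,180),(127,185)]),[.57,-.3,3.2],w); print('gable',g,r)
k,r=fit(np.array([[5,97,47],[5,-97,47]],float),c([(706,326),(46,327)]),[.556,-.256,.114],w); print('rack',k,r)
def rk(q,k):
    co,s=np.cos(k[2]),np.sin(k[2]); d=q[:2]-k[:2]; return 1e3*(co*d[0]+s*d[1]),1e3*(-s*d[0]+co*d[1]),q[2]-k[2]
print(rk(a,k),rk(g,k))
print('old',np.load('fit0.npz')['a'],np.load('fit0.npz')['g'])
m=(a+np.load('fit0.npz')['a'])/2
for b in(-45,34): print(b,W(m,[[b,0,0]]))
# misc objects
for n,u,v,z in(('jar',264,100,.1),('pot',251,291,.044),('spare',251,188,.018)): print(n,ray(T,u,v,z))
E
```

```text
arch [ 0.5606 -0.2086  0.1386] [[-0.7575 -0.0725]
 [ 0.6592 -0.6087]
 [ 0.1034  0.7557]]
gable [ 0.4638 -0.3089  6.2846] [[  0.9275  27.989 ]
 [  0.0052 -11.6123]
 [ -0.8877 -14.8967]]
rack [ 0.5565 -0.256   0.1139] [[-0.3892  0.0003]
 [ 0.391  -0.0491]]
(np.float64(9.517349861913452), np.float64(46.590801874105594), np.float64(0.02474369065284468)) (np.float64(-98.05065743596604), np.float64(-42.068427012448716), np.float64(6.170724050740153))
old [ 0.563  -0.208   0.1127] [ 0.5779 -0.3009  3.2447]
-45 [[ 0.5172 -0.2139  0.    ]]
34 [[ 0.5956 -0.204   0.    ]]
jar [ 0.8419 -0.0383  0.1   ]
pot [ 0.4021 -0.0112  0.044 ]
spare [ 0.6482 -0.0106  0.018 ]
```

```bash
python3 - <<'E'
from fit import *
np.set_printoptions(precision=4,suppress=True)
w=ld('w2'); c=lambda p:un(p,90,135,4.2)
g,r=fit(np.array([[75,0,14],[48,-27,14],[48,27,32]],float),c([(228,89),(322,180),(127,185)]),[.57,-.3,3.2],w); print('gable',g,r)
for b in(-45,): print(W([.562,-.2083,.12],[[b,0,0]]))
plan([.5173,-.2137,.09],.119,10)
E
```

```text
gable [ 0.5768 -0.3043  3.222 ] [[ 0.5067  0.1247]
 [-0.0705 -0.3414]
 [-0.427   0.2116]]
[[ 0.5173 -0.2137  0.    ]]
from [ 0.4844 -0.1634  0.2775] psi 0.1152 norm/row 19.7 t 2.4
[{"tx": -2.7, "ty": -5.4, "tz": 18.8, "yaw": -0.02}, {"tx": -2.7, "ty": -5.4, "tz": 18.8, "yaw": -0.02}, {"tx": -2.7, "ty": -5.4, "tz": 18.8, "yaw": -0.02}, {"tx": -2.7, "ty": -5.4, "tz": 18.8, "yaw": -0.02}, {"tx": -2.7, "ty": -5.4, "tz": 18.8, "yaw": -0.02}, {"tx": -2.7, "ty": -5.4, "tz": 18.8, "yaw": -0.02}, {"tx": -2.7, "ty": -5.4, "tz": 18.8, "yaw": -0.02}, {"tx": -2.7, "ty": -5.4, "tz": 18.8, "yaw": -0.02}, {"tx": -2.7, "ty": -5.4, "tz": 18.8, "yaw": -0.02}, {"tx": -2.7, "ty": -5.4, "tz": 18.8, "yaw": -0.02}]
```

drive_tool --deltas '[{"tx": -4,"ty": -8,"tz": 26,"yaw": 0},{"tx": -4,"ty": -8,"tz": 26,"yaw": 0},{"tx": -4,"ty": -8,"tz": 26,"yaw": 0},{"tx": -4,"ty": -8,"tz": 26,"yaw": 0},{"tx": -4,"ty": -8,"tz": 26,"yaw": 0},{"tx": -4,"ty": -8,"tz": 26,"yaw": 0},{"tx": -3,"ty": -6,"tz": 26,"yaw": 0},{"tx": 0,"ty": 0,"tz": 15,"yaw": 0},{"tx": 0,"ty": 0,"tz": 0,"yaw": 0},{"tx": 0,"ty": 0,"tz": 0,"yaw": 0}]' --jaw 0.2 --grip_force 30

```text
time: 3.4
tool_pos: [0.5197, -0.2089, 0.081]
ee_rot: [-0.062, 0.998, 0.0, 0.0]
contact_force: [0.3, -0.5, 0.1]
gripper_width: 0.0684
```

```bash
python3 - <<'E'
from h import *
d=snap('wrist','w3'); s=arm.read_state(); print(s['time'],s['tool_pos'],psi_of(s['ee_rot']),s['gripper_width'])
snap('side','s3'); crop('s3',220,200,360,330,5,'s3c')
E
```

```text
3.45 [ 0.52019577 -0.20934546  0.08167785] 0.12426953223617243 0.06794970637408768
```

View pics/w3.png

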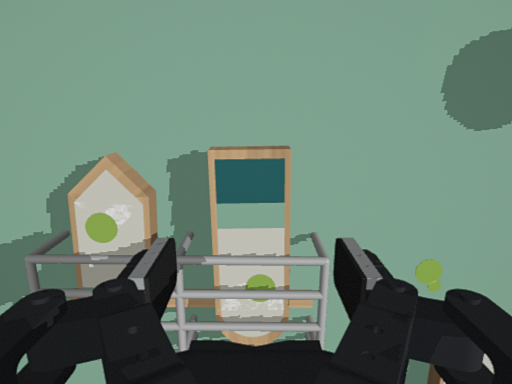

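View pics/s3c.png

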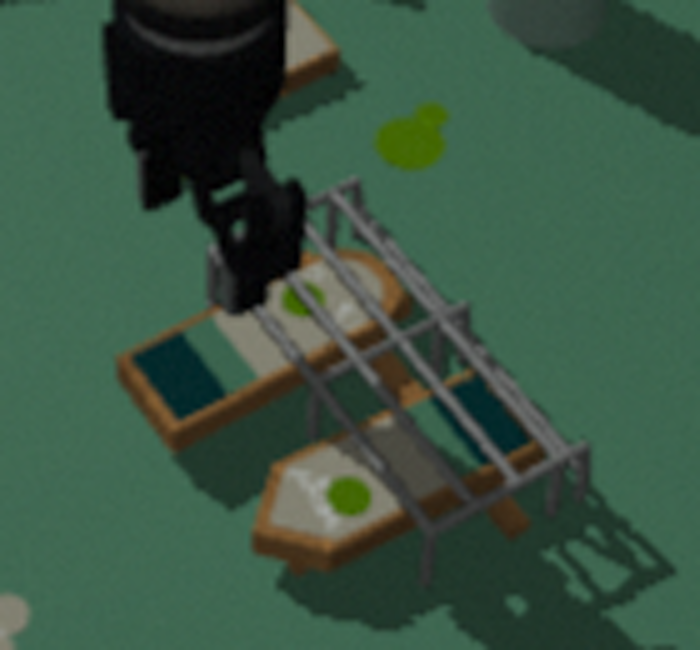

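```bash
python3 - <<'E'
from h import *
crop('w3',195,135,345,260,5,'c6')
E
```

```text
(no output)
```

View pics/c6.png

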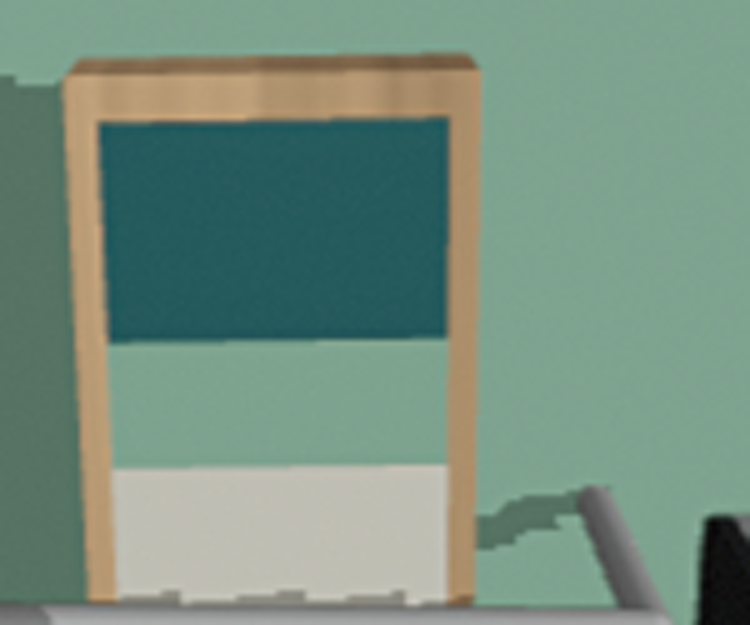

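```bash
python3 - <<'E'
from fit import *
np.set_printoptions(precision=4,suppress=True)
w=ld('w3'); c=lambda p:un(p,195,135,5)
a,r=fit(np.array([[-75,27,32],[-75,-27,32],[-75,27,14],[-75,-27,14],[75,0,32]],float),np.r_[c([(481,70),(63,75),(470,55),(76,60)]),[(254.5,346)]],[.56,-.2,.11],w); print('arch',a,r)
# side-line yaw check at z=32
pts=[ray(w,*p,.032)[:2] for p in c([(63,75),(91,600),(481,70),(474,595)])]
for i in(0,2): d=pts[i+1]-pts[i]; print(np.arctan2(d[1],d[0]))
print(W(a,[[-45,0,0]]))
plan([*W(a,[[-45,0,0]])[0][:2],.018],a[2],4)
E
```

```text
arch [ 0.5599 -0.2069  0.1469] [[ 0.0562 -0.2987]
 [-0.1432  0.5495]
 [-0.3871 -0.7684]
 [ 0.7699 -0.0511]
 [-0.3147  0.6745]]
0.14174917310656804
0.13896023107240293
[[ 0.5154 -0.2134  0.    ]]
from [ 0.5204 -0.2096  0.082 ] psi 0.1241 norm/row 16.1 t 3.5
[{"tx": 1.4, "ty": -0.8, "tz": 16.0, "yaw": -0.33}, {"tx": 1.4, "ty": -0.8, "tz": 16.0, "yaw": -0.33}, {"tx": 1.4, "ty": -0.8, "tz": 16.0, "yaw": -0.33}, {"tx": 1.4, "ty": -0.8, "tz": 16.0, "yaw": -0.33}, {"tx": 0, "ty": 0, "tz": 0, "yaw": 0}, {"tx": 0, "ty": 0, "tz": 0, "yaw": 0}, {"tx": 0, "ty": 0, "tz": 0, "yaw": 0}, {"tx": 0, "ty": 0, "tz": 0, "yaw": 0}, {"tx": 0, "ty": 0, "tz": 0, "yaw": 0}, {"tx": 0, "ty": 0, "tz": 0, "yaw": 0}]
```

drive_tool --deltas '[{"tx": 1.5,"ty": -1,"tz": 16,"yaw": -0.3},{"tx": 1.5,"ty": -1,"tz": 16,"yaw": -0.3},{"tx": 1.5,"ty": -1,"tz": 16,"yaw": -0.3},{"tx": 1,"ty": 0,"tz": 16,"yaw": -0.2},{"tx": 0,"ty": 0,"tz": 0,"yaw": 0},{"tx": 0,"ty": 0,"tz": 0,"yaw": 0},{"tx": 0,"ty": 0,"tz": 0,"yaw": 0},{"tx": 0,"ty": 0,"tz": 0,"yaw": 0},{"tx": 0,"ty": 0,"tz": 0,"yaw": 0},{"tx": 0,"ty": 0,"tz": 0,"yaw": 0}]'

```text
time: 4.5
tool_pos: [0.5145, -0.2135, 0.017]
ee_rot: [-0.071, 0.997, -0.0, 0.0]
contact_force: [-0.8, -0.2, 0.1]
gripper_width: 0.0681
```

drive_tool --deltas '[{"tx": 0,"ty": 0,"tz": 0,"yaw": 0},{"tx": 0,"ty": 0,"tz": 0,"yaw": 0},{"tx": 0,"ty": 0,"tz": 0,"yaw": 0},{"tx": 0,"ty": 0,"tz": 0,"yaw": 0},{"tx": 0,"ty": 0,"tz": 0,"yaw": 0},{"tx": 0,"ty": 0,"tz": 0,"yaw": 0},{"tx": 0,"ty": 0,"tz": 0,"yaw": 0},{"tx": 0,"ty": 0,"tz": 0,"yaw": 0},{"tx": 0,"ty": 0,"tz": -1.5,"yaw": 0},{"tx": 0,"ty": 0,"tz": -1.5,"yaw": 0}]' --jaw 1 --grip_force 30

```text
time: 5.5
tool_pos: [0.5142, -0.2135, 0.0197]
ee_rot: [-0.071, 0.997, 0.0, 0.0]
contact_force: [-1.1, 0.1, 1.4]
gripper_width: -0.0002
```

```bash
python3 - <<'E'
from h import *
d=snap('wrist','w4'); s=arm.read_state(); print(s['time'],s['tool_pos'],psi_of(s['ee_rot']),s['gripper_width'],s['contact_force'])
snap('side','s4'); crop('s4',220,200,360,330,5,'s4c')
E
```

```text
5.55 [ 0.51442105 -0.21365674  0.01996042] 0.14254163387885166 -1.8704417770374426e-05 [-0.47690364 -0.63929967  0.15209311]
```

View pics/w4.png

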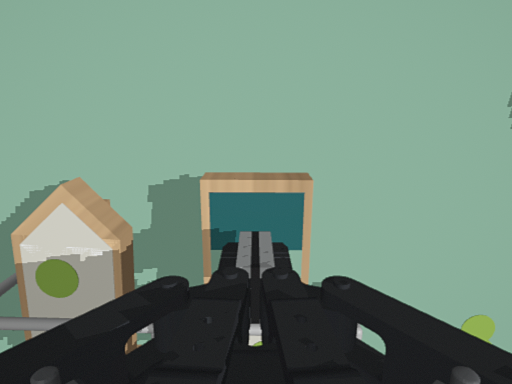

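View pics/s4c.png

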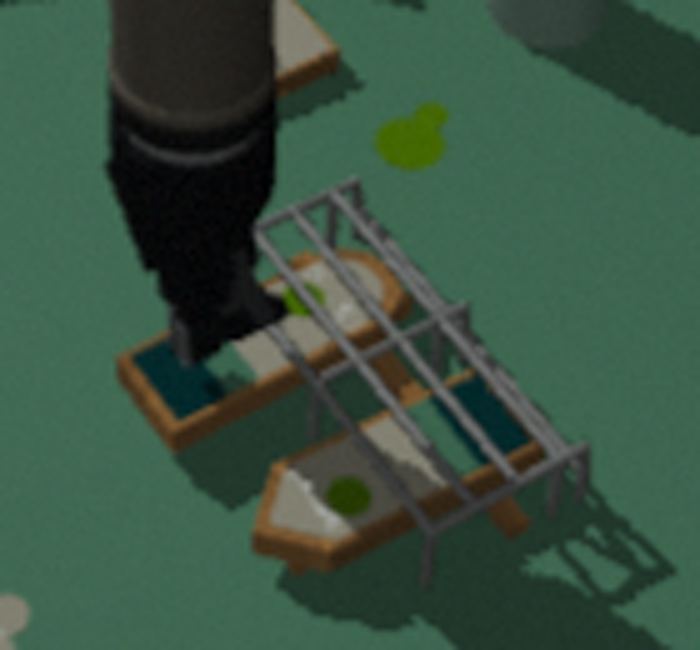

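The jaws closed completely without touching the panel, so the tips must be above the face even though the TCP reads z≈0.02. I'll compare the projected TCP with where the tips appear in the images.

```bash
python3 - <<'E'
from fit import *
s=arm.read_state(); p=s['tool_pos']
for f in('s4','w4'):
    c=ld(f)
    print(f,[proj(c,[p+[0,0,dz]])[0].round(1).tolist() for dz in(0,.012,.02,.04)])
c=ld('s4'); q=proj(c,[p])[0]; print((q-[220,200]+.5)*5)
crop('w4',190,160,330,290,5,'w4c')
i=cv2.imread('pics/s4c.png')
for dz in(0,.012,.02,.04):
    q=(proj(c,[p+[0,0,dz]])[0]-[220,200]+.5)*5; cv2.circle(i,tuple(int(x) for x in q),3,(0,0,255),-1)
cv2.imwrite('pics/s4d.png',i[200:600,50:500])
E
```

```text
s4 [[258.6, 275.4], [258.5, 272.5], [258.5, 270.6], [258.5, 265.7]]
w4 [[256.1, 228.0], [256.2, 236.6], [256.3, 243.1], [256.4, 262.4]]
[195.35423219 379.49651697]
```

View pics/s4d.png

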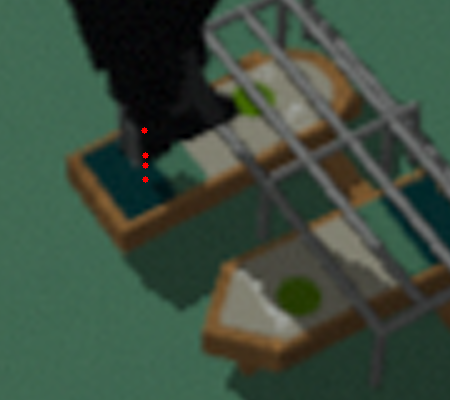

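View pics/w4c.png

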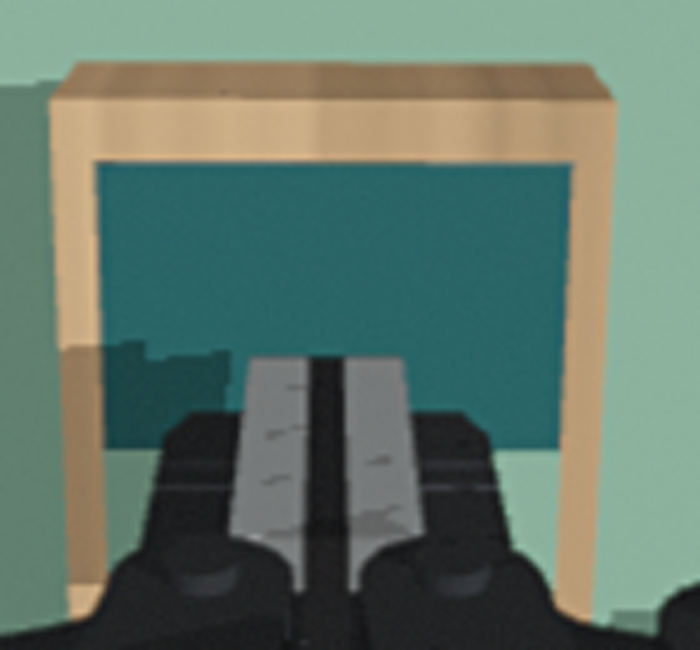

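```bash
python3 - <<'E'
from fit import *
s=arm.read_state(); p=s['tool_pos']; a=.1425; tx=np.array([-np.cos(a),-np.sin(a),0]); ty=np.array([-np.sin(a),np.cos(a),0])
c=ld('w4')
for off in(.011,.008):
  for h in(0,.01,.015,.02,.03):
    print(off,h,proj(c,[p+off*tx+[0,0,h]])[0].round(1), proj(c,[p+off*tx+[0,0,h]+.0111*ty])[0].round(1))
d=np.ravel(c['tvec']);R=cv2.Rodrigues(c['rvec'])[0]; cam=-R.T@d; print((cam-p)@tx,(cam-p)@ty,cam[2]-p[2])
for f in('w2','w3'):pass
E
```

```text
0.011 0 [256.2 208.2] [277.4 208.2]
0.011 0.01 [256.2 214.3] [278.7 214.4]
0.011 0.015 [256.3 217.7] [279.4 217.7]
0.011 0.02 [256.3 221.2] [280.1 221.2]
0.011 0.03 [256.4 229. ] [281.8 229. ]
0.008 0 [256.2 213.7] [277.3 213.7]
0.008 0.01 [256.2 220.1] [278.6 220.1]
0.008 0.015 [256.3 223.6] [279.3 223.6]
0.008 0.02 [256.3 227.3] [280.  227.3]
0.008 0.03 [256.4 235.4] [281.6 235.4]
0.06498916279951683 -0.0006244403448111487 0.16973989161644473
```

The tips look about 15–25 mm above the reported TCP. I'll move clear of the panel and touch the bare table lightly with the closed fingers to measure that offset.

drive_tool --deltas '[{"tx": 0,"ty": 0,"tz": -15,"yaw": 0},{"tx": 35,"ty": 0,"tz": 0,"yaw": 0},{"tx": 35,"ty": 0,"tz": 0,"yaw": 0},{"tx": 0,"ty": 0,"tz": 15,"yaw": 0},{"tx": 0,"ty": 0,"tz": 6,"yaw": 0},{"tx": 0,"ty": 0,"tz": 4,"yaw": 0},{"tx": 0,"ty": 0,"tz": 4,"yaw": 0},{"tx": 0,"ty": 0,"tz": 2,"yaw": 0},{"tx": 0,"ty": 0,"tz": 0,"yaw": 0},{"tx": 0,"ty": 0,"tz": 0,"yaw": 0}]'

```text
time: 6.6
tool_pos: [0.4452, -0.2235, 0.0036]
ee_rot: [-0.071, 0.997, -0.0, 0.0]
contact_force: [-0.6, -0.8, -0.2]
gripper_width: -0.0002
```

```bash
python3 - <<'E'
from h import *
d=snap('wrist','w5'); s=arm.read_state(); print(s['time'],s['tool_pos'],s['gripper_width'],s['contact_force'])
d=snap('side','s5'); crop('s5',200,200,340,330,5,'s5c')
i=cv2.imread('pics/s5c.png'); q=(proj(d,[s['tool_pos']])[0]-[200,200]+.5)*5; print(q); cv2.circle(i,tuple(int(x) for x in q),3,(0,0,255),-1); cv2.imwrite('pics/s5c.png',i)
E
```

```text
6.65 [ 0.44517187 -0.22353484  0.00368802] -0.00029893028504043677 [0.02906913 0.09168326 0.18448879]
[177.10400645 461.1744669 ]
```

View pics/s5c.png

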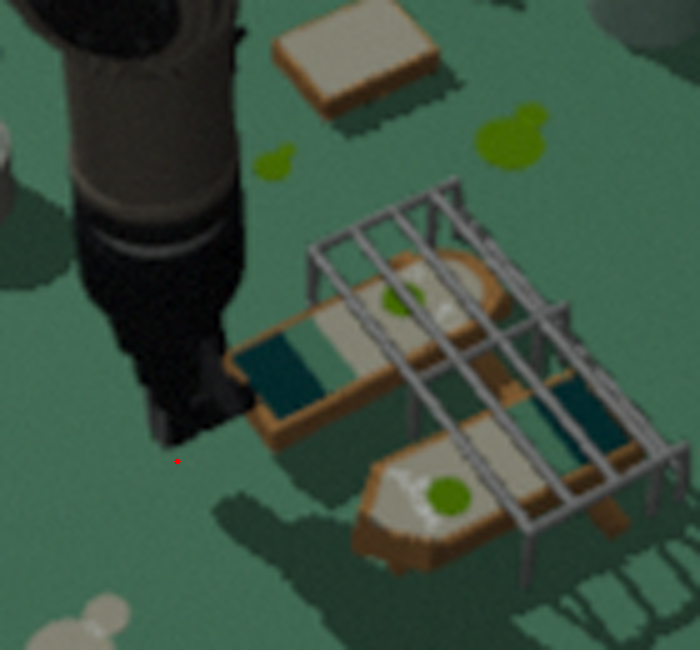

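View pics/w5.png

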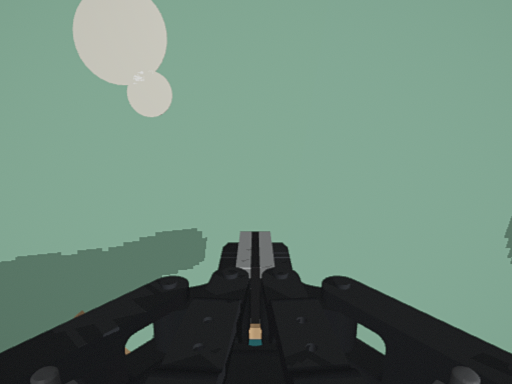

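drive_tool --deltas '[{"tx": 0,"ty": 0,"tz": 3,"yaw": 0},{"tx": 0,"ty": 0,"tz": 2,"yaw": 0},{"tx": 0,"ty": 0,"tz": 2,"yaw": 0},{"tx": 0,"ty": 0,"tz": 1,"yaw": 0},{"tx": 0,"ty": 0,"tz": 1,"yaw": 0},{"tx": 0,"ty": 0,"tz": 1,"yaw": 0},{"tx": 0,"ty": 0,"tz": 1,"yaw": 0},{"tx": 0,"ty": 0,"tz": 0,"yaw": 0},{"tx": 0,"ty": 0,"tz": 0,"yaw": 0},{"tx": 0,"ty": 0,"tz": 0,"yaw": 0}]'

```text
time: 7.7
tool_pos: [0.445, -0.2235, -0.0074]
ee_rot: [-0.071, 0.997, 0.0, 0.0]
contact_force: [-0.2, 0.5, -1.2]
gripper_width: -0.0002
```

drive_tool --deltas '[{"tx": 0,"ty": 0,"tz": 1,"yaw": 0},{"tx": 0,"ty": 0,"tz": 1,"yaw": 0},{"tx": 0,"ty": 0,"tz": 1,"yaw": 0},{"tx": 0,"ty": 0,"tz": 1,"yaw": 0},{"tx": 0,"ty": 0,"tz": 1,"yaw": 0},{"tx": 0,"ty": 0,"tz": 1,"yaw": 0},{"tx": 0,"ty": 0,"tz": 0.5,"yaw": 0},{"tx": 0,"ty": 0,"tz": 0,"yaw": 0},{"tx": 0,"ty": 0,"tz": 0,"yaw": 0},{"tx": 0,"ty": 0,"tz": 0,"yaw": 0}]'

```text
time: 8.7
tool_pos: [0.4449, -0.2235, -0.0139]
ee_rot: [-0.071, 0.997, 0.0, 0.0]
contact_force: [0.8, 0.4, 1.1]
gripper_width: 0.0
```

drive_tool --deltas '[{"tx": 0,"ty": 0,"tz": 1,"yaw": 0},{"tx": 0,"ty": 0,"tz": 1,"yaw": 0},{"tx": 0,"ty": 0,"tz": 1,"yaw": 0},{"tx": 0,"ty": 0,"tz": 1,"yaw": 0},{"tx": 0,"ty": 0,"tz": 0,"yaw": 0},{"tx": 0,"ty": 0,"tz": 0,"yaw": 0},{"tx": 0,"ty": 0,"tz": 0,"yaw": 0},{"tx": 0,"ty": 0,"tz": 0,"yaw": 0},{"tx": 0,"ty": 0,"tz": 0,"yaw": 0},{"tx": 0,"ty": 0,"tz": 0,"yaw": 0}]'

```text
time: 9.7
tool_pos: [0.4449, -0.2234, -0.0179]
ee_rot: [-0.071, 0.997, 0.0, 0.0]
contact_force: [0.9, 0.8, 0.2]
gripper_width: 0.0001
```

```bash
python3 - <<'E'
from h import *
s=arm.read_state(); print(s['time'],s['tool_pos'],s['contact_force'])
d=snap('side','s6'); crop('s6',200,230,300,310,7,'s6c')
i=cv2.imread('pics/s6c.png'); q=(proj(d,[s['tool_pos'],s['tool_pos']+[0,0,.018]])-[200,230]+.5)*7; print(q); [cv2.circle(i,tuple(int(x) for x in k),3,(0,0,255),-1) for k in q]; cv2.imwrite('pics/s6c.png',i)
E
```

```text
9.7 [ 0.44492942 -0.22342554 -0.01792364] [0.88331236 0.84634091 0.2382149 ]
[[249.65561138 469.99856318]
 [247.61422376 441.44880361]]
```

View pics/s6c.png

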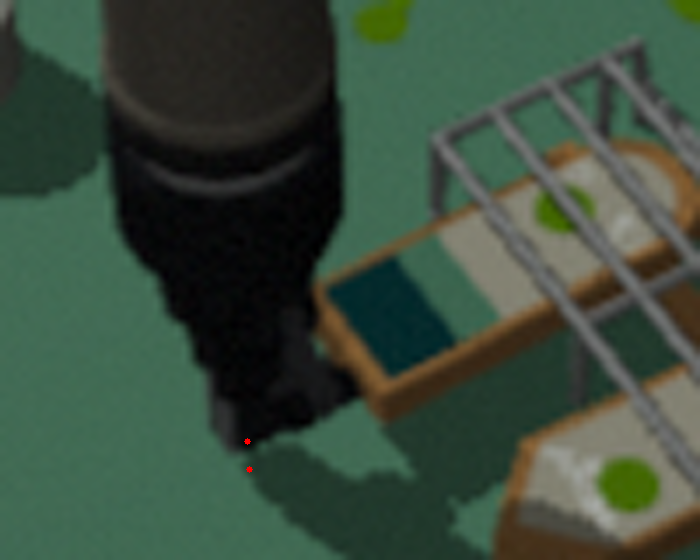

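drive_tool --deltas '[{"tx": 0,"ty": 0,"tz": 1,"yaw": 0},{"tx": 0,"ty": 0,"tz": 0,"yaw": 0},{"tx": 0,"ty": 0,"tz": 1,"yaw": 0},{"tx": 0,"ty": 0,"tz": 0,"yaw": 0},{"tx": 0,"ty": 0,"tz": 1,"yaw": 0},{"tx": 0,"ty": 0,"tz": 0,"yaw": 0},{"tx": 0,"ty": 0,"tz": 1,"yaw": 0},{"tx": 0,"ty": 0,"tz": 0,"yaw": 0},{"tx": 0,"ty": 0,"tz": 0,"yaw": 0},{"tx": 0,"ty": 0,"tz": 0,"yaw": 0}]'

```text
time: 10.75
tool_pos: [0.4449, -0.2235, -0.0219]
ee_rot: [-0.071, 0.997, 0.0, 0.0]
contact_force: [-0.9, 0.3, -0.1]
gripper_width: 0.0
```

drive_tool --deltas '[{"tx": 0,"ty": 0,"tz": 1,"yaw": 0},{"tx": 0,"ty": 0,"tz": 0.5,"yaw": 0},{"tx": 0,"ty": 0,"tz": 0.5,"yaw": 0},{"tx": 0,"ty": 0,"tz": 0.5,"yaw": 0},{"tx": 0,"ty": 0,"tz": 0.5,"yaw": 0},{"tx": 0,"ty": 0,"tz": 0.5,"yaw": 0},{"tx": 0,"ty": 0,"tz": 0.5,"yaw": 0},{"tx": 0,"ty": 0,"tz": 0,"yaw": 0},{"tx": 0,"ty": 0,"tz": 0,"yaw": 0},{"tx": 0,"ty": 0,"tz": 0,"yaw": 0}]'

```text
time: 11.75
tool_pos: [0.4449, -0.2235, -0.0259]
ee_rot: [-0.071, 0.997, 0.0, 0.0]
contact_force: [0.5, -0.7, -0.0]
gripper_width: -0.0001
```

```bash
python3 - <<'E'
from h import *
s=arm.read_state(); print(s['time'],s['tool_pos'],s['contact_force'],s['joint_pos'])
d=snap('side','s7'); crop('s7',200,230,300,310,7,'s7c'); crop('s7',200,270,260,310,12,'s7c')
E
```

```text
11.75 [ 0.44490672 -0.22350602 -0.02592266] [ 0.45127304 -0.72624801 -0.01669325] [-0.02150889  0.49279856  0.49098111  2.10129355 -0.38617834  0.63407351
  2.4484931 ]
```

View pics/s7c.png

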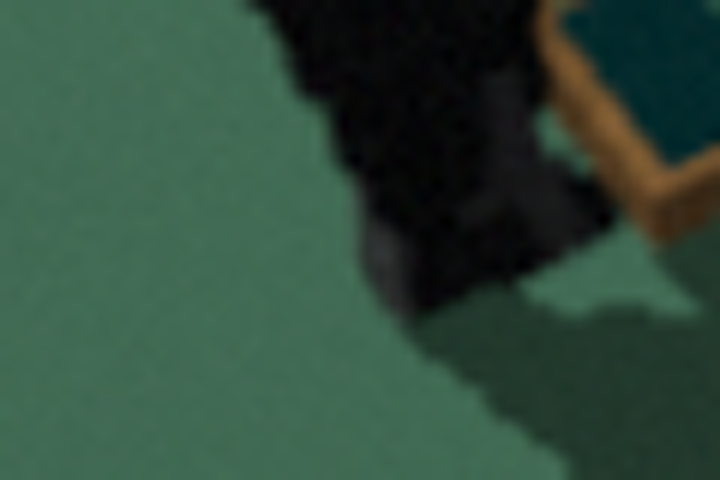

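drive_tool --deltas '[{"tx": 0,"ty": 0,"tz": -40,"yaw": 0},{"tx": 0,"ty": 0,"tz": -16,"yaw": 0},{"tx": -24,"ty": 0,"tz": 0,"yaw": 0},{"tx": -24,"ty": 0,"tz": 0,"yaw": 0},{"tx": -22,"ty": 0,"tz": 0,"yaw": 0},{"tx": 0,"ty": 0,"tz": 12,"yaw": 0},{"tx": 0,"ty": 0,"tz": 15,"yaw": 0},{"tx": 0,"ty": 0,"tz": 15,"yaw": 0},{"tx": 0,"ty": 0,"tz": 0,"yaw": 0},{"tx": 0,"ty": 0,"tz": 0,"yaw": 0}]' --jaw 0.2

```text
time: 12.8
tool_pos: [0.5127, -0.2138, -0.0127]
ee_rot: [-0.071, 0.998, 0.0, -0.001]
contact_force: [-0.2, 0.3, 0.2]
gripper_width: 0.0681
```

drive_tool --deltas '[{"tx": 0,"ty": 0,"tz": 0,"yaw": 0},{"tx": 0,"ty": 0,"tz": 0,"yaw": 0},{"tx": 0,"ty": 0,"tz": 0,"yaw": 0},{"tx": 0,"ty": 0,"tz": 0,"yaw": 0},{"tx": 0,"ty": 0,"tz": 0,"yaw": 0},{"tx": 0,"ty": 0,"tz": 0,"yaw": 0},{"tx": 0,"ty": 0,"tz": 0,"yaw": 0},{"tx": 0,"ty": 0,"tz": -1.5,"yaw": 0},{"tx": 0,"ty": 0,"tz": -1.5,"yaw": 0},{"tx": 0,"ty": 0,"tz": 0,"yaw": 0}]' --jaw 0.6 --grip_force 30

```text
time: 13.8
tool_pos: [0.5141, -0.2132, -0.0091]
ee_rot: [-0.071, 0.997, 0.0, -0.0]
contact_force: [0.5, 1.0, -1.1]
gripper_width: 0.0532
```

```bash
python3 - <<'E'
from h import *
d=snap('wrist','w8'); s=arm.read_state(); print(s['time'],s['tool_pos'],psi_of(s['ee_rot']),s['gripper_width'],s['contact_force'])
E
```

```text
13.85 [ 0.51404416 -0.21324473 -0.00914365] 0.14276987747917746 0.05298833986659092 [-0.23717568  0.0827622  -0.73598599]
```

View pics/w8.png

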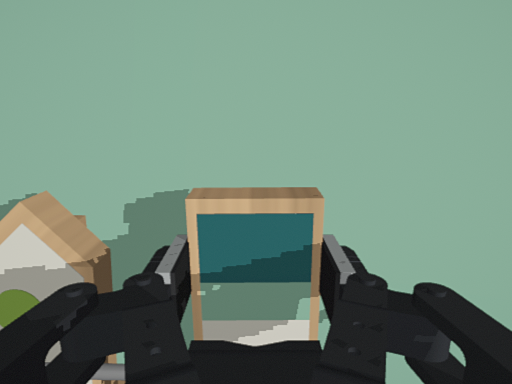

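```bash
python3 - <<'E'
from h import *
a=.1427
p=np.array([.514,-.2132,-.0091])+np.array([-np.cos(a),-np.sin(a),0])*.108
print(p); plan([.4554,-.089,.03],.1985,4,p0=p,psi0=a)
E
```

```text
[ 0.40709775 -0.22855935 -0.0091    ]
from [ 0.4071 -0.2286 -0.0091] psi 0.1427 norm/row 38.2 t 13.85
[{"tx": -16.9, "ty": 32.8, "tz": -9.8, "yaw": -0.8}, {"tx": -17.4, "ty": 32.6, "tz": -9.8, "yaw": -0.8}, {"tx": -17.8, "ty": 32.3, "tz": -9.8, "yaw": -0.8}, {"tx": -18.3, "ty": 32.1, "tz": -9.8, "yaw": -0.8}, {"tx": 0, "ty": 0, "tz": 0, "yaw": 0}, {"tx": 0, "ty": 0, "tz": 0, "yaw": 0}, {"tx": 0, "ty": 0, "tz": 0, "yaw": 0}, {"tx": 0, "ty": 0, "tz": 0, "yaw": 0}, {"tx": 0, "ty": 0, "tz": 0, "yaw": 0}, {"tx": 0, "ty": 0, "tz": 0, "yaw": 0}]
```

drive_tool --deltas '[{"tx": 12,"ty": 0,"tz": 0,"yaw": 0},{"tx": 24,"ty": 0,"tz": 0,"yaw": 0},{"tx": 24,"ty": 0,"tz": 0,"yaw": 0},{"tx": 24,"ty": 0,"tz": 0,"yaw": 0},{"tx": 24,"ty": 0,"tz": 0,"yaw": 0},{"tx": 0,"ty": 33,"tz": -12,"yaw": 0},{"tx": 0,"ty": 33,"tz": -12,"yaw": 0},{"tx": -23,"ty": 32,"tz": -12,"yaw": -0.8},{"tx": -24,"ty": 32,"tz": 0,"yaw": -1.2},{"tx": -23,"ty": 0,"tz": 0,"yaw": -1.2}]'

```text
time: 14.85
tool_pos: [0.4566, -0.0842, 0.027]
ee_rot: [-0.103, 0.995, 0.002, -0.001]
contact_force: [1.1, -0.4, -0.4]
gripper_width: 0.0531
```

```bash
python3 - <<'E'
from h import *
d=snap('wrist','w9'); s=arm.read_state(); print(s['time'],s['tool_pos'],psi_of(s['ee_rot']),s['gripper_width'],s['contact_force'],s['joint_pos'])
plan([.4554,-.089,-.0255],.1985,4)
E
```

```text
14.9 [ 0.46239011 -0.08553193  0.02772022] 0.2069010949671306 0.05294154782230362 [ 4.21687189  0.61558333 -0.23098983] [-0.35813214  0.34739189  0.53092946  2.14131875 -0.26992014  0.71042614
  2.12982489]
from [ 0.4624 -0.0855  0.0277] psi 0.2069 norm/row 13.4 t 14.9
[{"tx": 1.9, "ty": -0.5, "tz": 13.3, "yaw": 0.12}, {"tx": 1.9, "ty": -0.5, "tz": 13.3, "yaw": 0.12}, {"tx": 1.9, "ty": -0.5, "tz": 13.3, "yaw": 0.12}, {"tx": 1.9, "ty": -0.5, "tz": 13.3, "yaw": 0.12}, {"tx": 0, "ty": 0, "tz": 0, "yaw": 0}, {"tx": 0, "ty": 0, "tz": 0, "yaw": 0}, {"tx": 0, "ty": 0, "tz": 0, "yaw": 0}, {"tx": 0, "ty": 0, "tz": 0, "yaw": 0}, {"tx": 0, "ty": 0, "tz": 0, "yaw": 0}, {"tx": 0, "ty": 0, "tz": 0, "yaw": 0}]
```

View pics/w9.png

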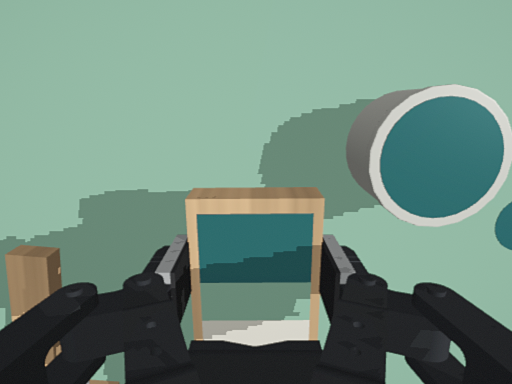

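drive_tool --deltas '[{"tx": 0,"ty": 0,"tz": 14,"yaw": 0},{"tx": 0,"ty": 0,"tz": 14,"yaw": 0},{"tx": 0,"ty": 0,"tz": 12,"yaw": 0},{"tx": 0,"ty": 0,"tz": 5,"yaw": 0},{"tx": 0,"ty": 0,"tz": 3,"yaw": 0},{"tx": 0,"ty": 0,"tz": 2,"yaw": 0},{"tx": 0,"ty": 0,"tz": 1.5,"yaw": 0},{"tx": 0,"ty": 0,"tz": 1,"yaw": 0},{"tx": 0,"ty": 0,"tz": 1,"yaw": 0},{"tx": 0,"ty": 0,"tz": 0,"yaw": 0}]'

```text
time: 15.9
tool_pos: [0.4578, -0.0892, -0.0254]
ee_rot: [-0.099, 0.995, 0.0, 0.0]
contact_force: [-3.1, 1.3, 8.4]
gripper_width: 0.0533
```

drive_tool --deltas '[{"tx": 0,"ty": 0,"tz": 0,"yaw": 0},{"tx": 0,"ty": 0,"tz": 0,"yaw": 0},{"tx": 0,"ty": 0,"tz": 0,"yaw": 0},{"tx": 0,"ty": 0,"tz": -25,"yaw": 0},{"tx": 0,"ty": 0,"tz": -35,"yaw": 0},{"tx": -20,"ty": 0,"tz": -20,"yaw": 0},{"tx": -30,"ty": 0,"tz": 0,"yaw": 0},{"tx": -29,"ty": 0,"tz": 0,"yaw": 0},{"tx": 0,"ty": 0,"tz": 0,"yaw": 0},{"tx": 0,"ty": 0,"tz": 0,"yaw": 0}]' --jaw 0.2

```text
time: 16.9
tool_pos: [0.5346, -0.0736, 0.0531]
ee_rot: [-0.099, 0.995, -0.0, -0.001]
contact_force: [-0.0, 0.0, -0.5]
gripper_width: 0.0686
```

```bash
python3 - <<'E'
from h import *
d=snap('wrist','w10'); s=arm.read_state(); print(s['time'],s['tool_pos'],psi_of(s['ee_rot']),s['gripper_width'],s['contact_force'])
E
```

```text
16.95 [ 0.53371896 -0.0739194   0.05305735] 0.19800177407968111 0.06845233355398923 [-0.82397007 -0.12054729 -0.74774291]
```

View pics/w10.png

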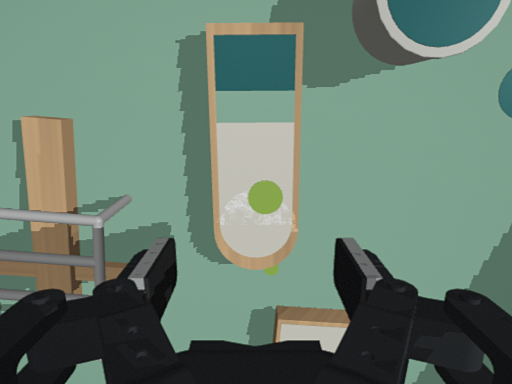

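The arch lies flat on the table, with its foot at rows 24–25 (columns 207–303) and its apex at (257,270), and it is lined up with the tool.

```bash
python3 - <<'E'
from fit import *
np.set_printoptions(precision=4,suppress=True)
w=ld('w10')
a,r=fit(np.array([[-75,27,18],[-75,-27,18],[75,0,18]],float),np.array([(303,25),(207,26),(257,269)]),[.5,-.08,.2],w); print('arch',a,r)
pts=[ray(w,*p,.018)[:2] for p in [(207,26),(215,220),(303,25),(298,220)]]
for i in(0,2): d=pts[i+1]-pts[i]; print(np.arctan2(d[1],d[0]))
print('width',np.linalg.norm(pts[0]-pts[2]))
g=W(a,[[34,0,0]])[0]; print(g)
plan([g[0],g[1],-.024],.198,4)
E
```

```text
arch [ 0.5046 -0.0797  0.2086] [[ 0.9483 -0.7612]
 [-0.9677 -0.7569]
 [ 0.021   2.3032]]
0.20818041331194165
0.2078636041728351
width 0.05297127807911612
[ 0.5379 -0.0727  0.    ]
from [ 0.5337 -0.0739  0.0531] psi 0.198 norm/row 19.3 t 16.95
[{"tx": -1.1, "ty": 0.1, "tz": 19.3, "yaw": 0.0}, {"tx": -1.1, "ty": 0.1, "tz": 19.3, "yaw": 0.0}, {"tx": -1.1, "ty": 0.1, "tz": 19.3, "yaw": 0.0}, {"tx": -1.1, "ty": 0.1, "tz": 19.3, "yaw": 0.0}, {"tx": 0, "ty": 0, "tz": 0, "yaw": 0}, {"tx": 0, "ty": 0, "tz": 0, "yaw": 0}, {"tx": 0, "ty": 0, "tz": 0, "yaw": 0}, {"tx": 0, "ty": 0, "tz": 0, "yaw": 0}, {"tx": 0, "ty": 0, "tz": 0, "yaw": 0}, {"tx": 0, "ty": 0, "tz": 0, "yaw": 0}]
```

drive_tool --deltas '[{"tx": -1,"ty": 0,"tz": 20,"yaw": 0},{"tx": -1,"ty": 0,"tz": 20,"yaw": 0},{"tx": 0,"ty": 0,"tz": 20,"yaw": 0},{"tx": 0,"ty": 0,"tz": 13,"yaw": 0},{"tx": 0,"ty": 0,"tz": 4,"yaw": 0},{"tx": 0,"ty": 0,"tz": 0,"yaw": 0},{"tx": 0,"ty": 0,"tz": 0,"yaw": 0},{"tx": 0,"ty": 0,"tz": 0,"yaw": 0},{"tx": 0,"ty": 0,"tz": 0,"yaw": 0},{"tx": 0,"ty": 0,"tz": 0,"yaw": 0}]'

```text
time: 17.95
tool_pos: [0.5373, -0.0732, -0.023]
ee_rot: [-0.099, 0.995, 0.0, 0.0]
contact_force: [0.5, 0.1, -0.3]
gripper_width: 0.0683
```

drive_tool --deltas '[{"tx": 0,"ty": 0,"tz": 0,"yaw": 0},{"tx": 0,"ty": 0,"tz": 0,"yaw": 0},{"tx": 0,"ty": 0,"tz": 0,"yaw": 0},{"tx": 0,"ty": 0,"tz": 0,"yaw": 0},{"tx": 0,"ty": 0,"tz": 0,"yaw": 0},{"tx": 0,"ty": 0,"tz": 0,"yaw": 0},{"tx": 0,"ty": 0,"tz": -10,"yaw": 0},{"tx": 0,"ty": 0,"tz": -30,"yaw": 0},{"tx": 0,"ty": 0,"tz": -40,"yaw": 0},{"tx": 0,"ty": 0,"tz": -40,"yaw": 0}]' --jaw 0.6 --grip_force 25

```text
time: 18.95
tool_pos: [0.5361, -0.0734, 0.0976]
ee_rot: [-0.099, 0.995, -0.0, -0.001]
contact_force: [1.0, 0.0, -0.2]
gripper_width: 0.0534
```

```bash
python3 - <<'E'
from h import *
s=arm.read_state(); print(s['time'],s['tool_pos'],psi_of(s['ee_rot']),s['gripper_width'],s['contact_force'])
snap('side','s11'); crop('s11',160,100,340,280,3.5,'s11c'); snap('wrist','w11')
E
```

```text
18.95 [ 0.53608748 -0.07335184  0.09760415] 0.19802868427078812 0.05341339705330247 [ 0.99080422  0.00271496 -0.17497382]
```

View pics/s11c.png

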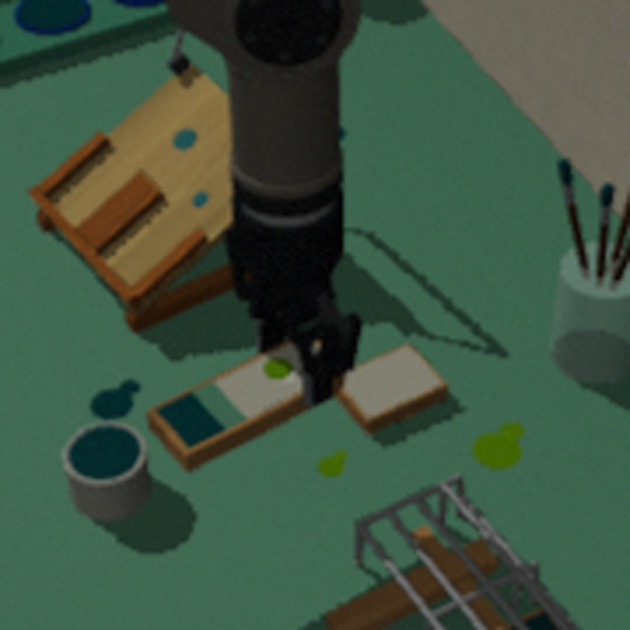

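View pics/w11.png

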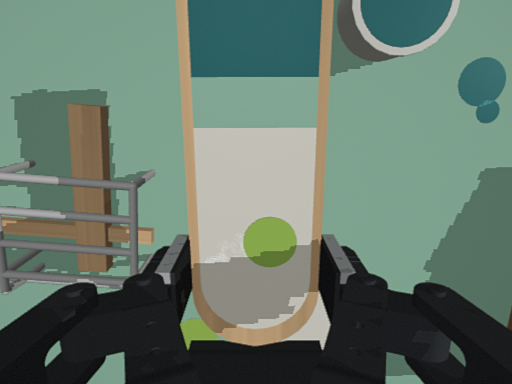

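```bash
python3 - <<'E'
from h import *
plan([.5602,.3139,.14],.1985,9)
E
```

```text
from [ 0.5413 -0.0742  0.102 ] psi 0.1979 norm/row 43.4 t 19.05
[{"tx": -10.5, "ty": 41.9, "tz": -4.2, "yaw": -0.0}, {"tx": -10.5, "ty": 41.9, "tz": -4.2, "yaw": -0.0}, {"tx": -10.5, "ty": 41.9, "tz": -4.2, "yaw": -0.0}, {"tx": -10.5, "ty": 41.9, "tz": -4.2, "yaw": -0.0}, {"tx": -10.6, "ty": 41.9, "tz": -4.2, "yaw": -0.0}, {"tx": -10.6, "ty": 41.9, "tz": -4.2, "yaw": -0.0}, {"tx": -10.6, "ty": 41.9, "tz": -4.2, "yaw": -0.0}, {"tx": -10.6, "ty": 41.9, "tz": -4.2, "yaw": -0.0}, {"tx": -10.6, "ty": 41.9, "tz": -4.2, "yaw": -0.0}, {"tx": 0, "ty": 0, "tz": 0, "yaw": 0}]
```

drive_tool --deltas '[{"tx": -5,"ty": 25,"tz": -10,"yaw": 0},{"tx": -11,"ty": 43,"tz": -10,"yaw": 0},{"tx": -11,"ty": 45,"tz": -10,"yaw": 0},{"tx": -11,"ty": 45,"tz": -8,"yaw": 0},{"tx": -11,"ty": 45,"tz": 0,"yaw": 0},{"tx": -11,"ty": 45,"tz": 0,"yaw": 0},{"tx": -11,"ty": 45,"tz": 0,"yaw": 0},{"tx": -12,"ty": 44,"tz": 0,"yaw": 0},{"tx": -12,"ty": 40,"tz": 0,"yaw": 0},{"tx": 0,"ty": 0,"tz": 0,"yaw": 0}]'

```text
time: 20.05
tool_pos: [0.5532, 0.3244, 0.1331]
ee_rot: [-0.104, 0.995, 0.002, -0.001]
contact_force: [0.3, 0.5, -1.3]
gripper_width: 0.0532
```

```bash
python3 - <<'E'
from h import *
arm.grab_frame('side');arm.grab_frame('side');d=snap('wrist','w12'); s=arm.read_state(); print(s['time'],s['tool_pos'],psi_of(s['ee_rot']),s['gripper_width'],s['qd'].round(3))
plan([.5602,.3139,.11],.1985,4)
E
```

```text
20.2 [0.55527898 0.31389773 0.13369268] 0.19820724938145284 0.05347722753488091 [ 0.021 -0.016  0.025  0.011  0.001  0.002 -0.002]
from [0.5553 0.3139 0.1337] psi 0.1982 norm/row 6.0 t 20.2
[{"tx": -1.2, "ty": -0.2, "tz": 5.9, "yaw": -0.0}, {"tx": -1.2, "ty": -0.2, "tz": 5.9, "yaw": -0.0}, {"tx": -1.2, "ty": -0.2, "tz": 5.9, "yaw": -0.0}, {"tx": -1.2, "ty": -0.2, "tz": 5.9, "yaw": -0.0}, {"tx": 0, "ty": 0, "tz": 0, "yaw": 0}, {"tx": 0, "ty": 0, "tz": 0, "yaw": 0}, {"tx": 0, "ty": 0, "tz": 0, "yaw": 0}, {"tx": 0, "ty": 0, "tz": 0, "yaw": 0}, {"tx": 0, "ty": 0, "tz": 0, "yaw": 0}, {"tx": 0, "ty": 0, "tz": 0, "yaw": 0}]
```

View pics/w12.png

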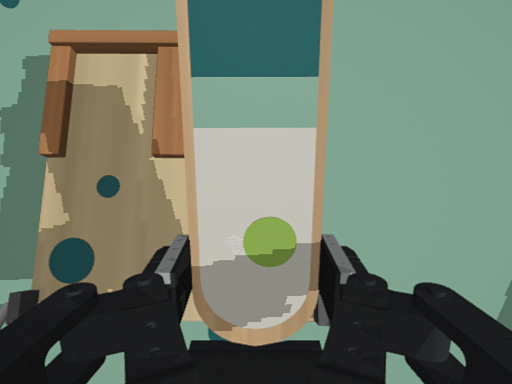

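The panel is level and held over the left half. The visible right half gives another check on the easel pose.

```bash
python3 - <<'E'
from h import *
crop('w12',25,15,200,175,4.2,'c7')
E
```

```text
(no output)
```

View pics/c7.png

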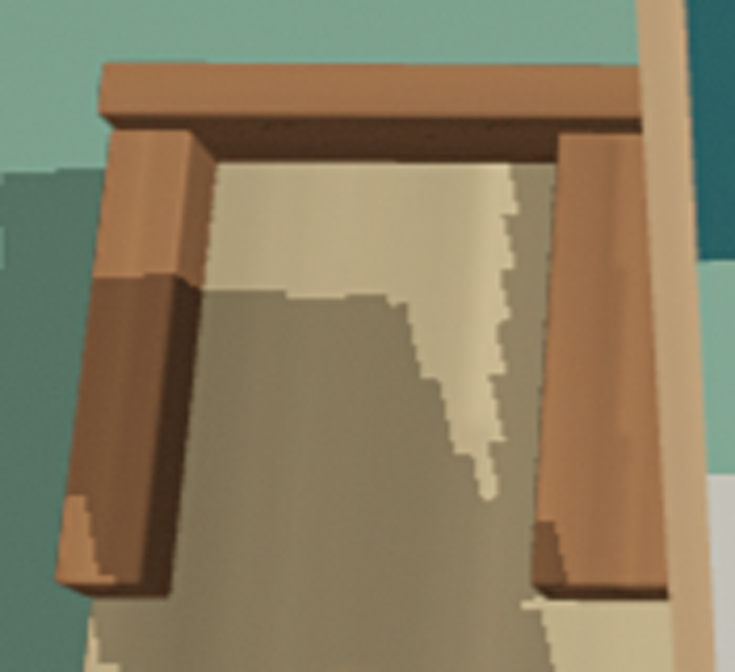

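```bash
python3 - <<'E'
from fit import *
np.set_printoptions(precision=4,suppress=True)
w=ld('w12'); c=lambda p:un(p,25,15,4.2)
P=D([[80,-81,10],[80,-81,0],[80,-19,10],[0,-81,0],[0,-19,10],[0,-81,10],[-10,-95,14]])
px=c([(142,583),(168,597),(533,585),(216,162),(557,135),(190,132),(102,64)])
e,r=fit(P,px,[.577,.267,.2],w); print(e,r)
e2,r=fit(P[:6],px[:6],[.577,.267,.2],w); print(e2)
# free z offset
f=lambda q:(proj(w,W(q[:3],P[:6])+[0,0,q[3]])-px[:6]).ravel()
q=least_squares(f,[*e,0],x_scale=[.1,.1,.3,.1]); print(q.x,np.abs(q.fun).max())
E
```

```text
[0.5762 0.2673 0.197 ] [[-0.7013  0.4389]
 [ 1.2743  1.2728]
 [-1.1016  0.4057]
 [ 1.1083  0.3888]
 [-0.0909 -0.9562]
 [ 0.0736 -0.6388]
 [-0.4266 -0.8398]]
[0.5761 0.2672 0.1964]
[ 0.5762  0.2668  0.1961 -0.0008] 1.3912280589964894
```

drive_tool --deltas '[{"tx": -3,"ty": -0.5,"tz": 10,"yaw": 0},{"tx": -2.5,"ty": 0,"tz": 18,"yaw": 0},{"tx": 0,"ty": 0,"tz": 14,"yaw": 0},{"tx": 0,"ty": 0,"tz": 6,"yaw": 0},{"tx": 0,"ty": 0,"tz": 3,"yaw": 0},{"tx": 0,"ty": 0,"tz": 3,"yaw": 0},{"tx": 0,"ty": 0,"tz": 3,"yaw": 0},{"tx": 0,"ty": 0,"tz": 2,"yaw": 0},{"tx": 0,"ty": 0,"tz": 0,"yaw": 0},{"tx": 0,"ty": 0,"tz": 0,"yaw": 0}]'

```text
time: 21.2
tool_pos: [0.5612, 0.3157, 0.0768]
ee_rot: [-0.099, 0.995, 0.0, 0.0]
contact_force: [-3.4, -0.4, 5.4]
gripper_width: 0.0535
```

```bash
python3 - <<'E'
from h import *
d=snap('wrist','w13'); s=arm.read_state(); print(s['time'],s['tool_pos'],psi_of(s['ee_rot']),s['gripper_width'],s['contact_force'],s['wrist_torque'])
snap('side','s13'); crop('s13',150,80,270,200,5,'s13c')
E
```

```text
21.25 [0.56116935 0.31574405 0.07669685] 0.1984601204107297 0.053418346532714864 [-3.57270799 -1.33541325  6.25165076] [-0.29675475  0.50059794  0.01075586]
```

View pics/s13c.png

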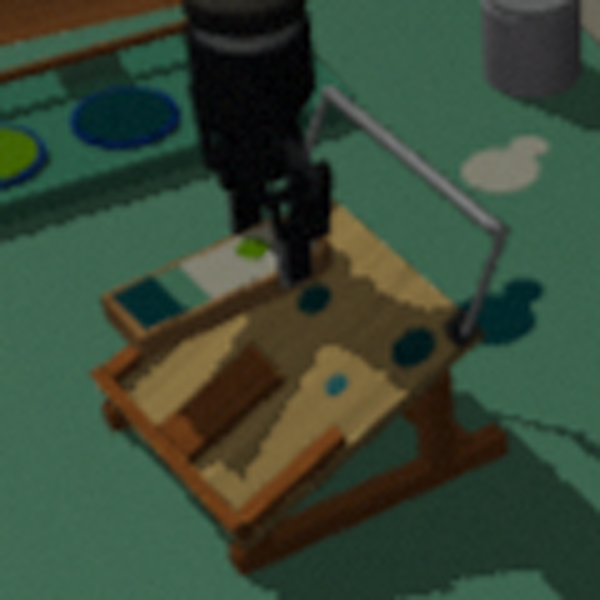

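View pics/w13.png

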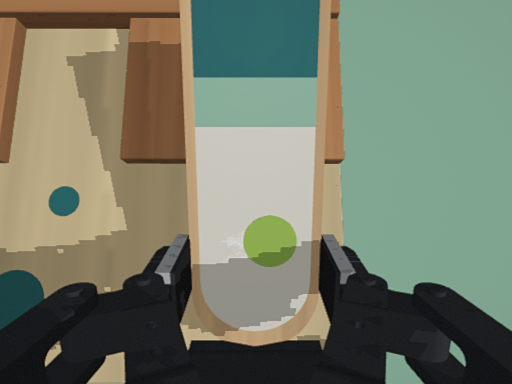

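drive_tool --deltas '[{"tx": 0,"ty": 0,"tz": 1.5,"yaw": 0},{"tx": 0,"ty": 0,"tz": 1.5,"yaw": 0},{"tx": 0,"ty": 0,"tz": 1.5,"yaw": 0},{"tx": 0,"ty": 0,"tz": 1.5,"yaw": 0},{"tx": 0,"ty": 0,"tz": 1.5,"yaw": 0},{"tx": 0,"ty": 0,"tz": 1.5,"yaw": 0},{"tx": 0,"ty": 0,"tz": 1.5,"yaw": 0},{"tx": 0,"ty": 0,"tz": 1.5,"yaw": 0},{"tx": 0,"ty": 0,"tz": 0,"yaw": 0},{"tx": 0,"ty": 0,"tz": 0,"yaw": 0}]'

```text
time: 22.3
tool_pos: [0.5595, 0.3154, 0.0639]
ee_rot: [-0.099, 0.995, -0.0, -0.002]
contact_force: [-5.5, -2.0, 5.8]
gripper_width: 0.0529
```

```bash
python3 - <<'E'
from h import *
d=snap('wrist','w14'); s=arm.read_state(); print(s['time'],s['tool_pos'],psi_of(s['ee_rot']),s['gripper_width'],s['contact_force'],s['wrist_torque'])
snap('side','s14'); crop('s14',150,80,270,200,5,'s14c')
E
```

```text
22.35 [0.55955105 0.31534629 0.06391751] 0.19854212482812583 0.05317639848930901 [-6.64317704 -1.61307402  6.66244838] [-0.38227072  0.90986258 -0.07954409]
```

View pics/s14c.png

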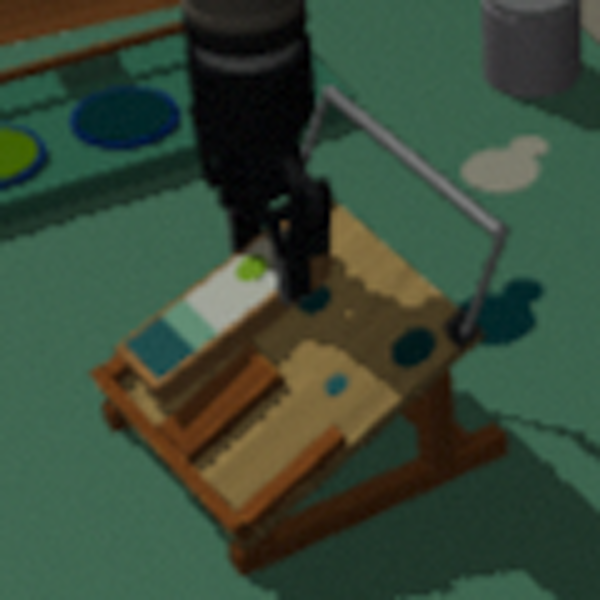

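View pics/w14.png

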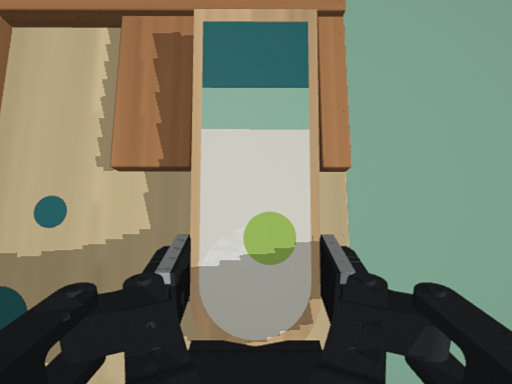

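drive_tool --deltas '[{"tx": 0,"ty": 0,"tz": 1,"yaw": 0},{"tx": 0,"ty": 0,"tz": 1,"yaw": 0},{"tx": 0,"ty": 0,"tz": 1,"yaw": 0},{"tx": 0,"ty": 0,"tz": 0.7,"yaw": 0},{"tx": 0,"ty": 0,"tz": 0,"yaw": 0},{"tx": 0,"ty": 0,"tz": 0,"yaw": 0},{"tx": 0,"ty": 0,"tz": 0,"yaw": 0},{"tx": 0,"ty": 0,"tz": 0,"yaw": 0},{"tx": 0,"ty": 0,"tz": 0,"yaw": 0},{"tx": 0,"ty": 0,"tz": 0,"yaw": 0}]'

```text
time: 23.4
tool_pos: [0.5596, 0.3153, 0.0603]
ee_rot: [-0.099, 0.995, -0.0, -0.002]
contact_force: [-5.2, -2.2, 6.5]
gripper_width: 0.0533
```

```bash
python3 - <<'E'
from h import *
d=snap('wrist','w15'); s=arm.read_state(); print(s['time'],s['tool_pos'],psi_of(s['ee_rot']),s['gripper_width'],s['contact_force'],s['wrist_torque'])
snap('side','s15'); crop('s15',160,100,230,170,8,'s15c')
E
```

```text
23.45 [0.55957128 0.31534163 0.06034155] 0.1986807846779095 0.053465415952908775 [-5.41344965 -2.07996806  6.27658384] [-0.47398368  0.93120049 -0.00392183]
```

View pics/s15c.png

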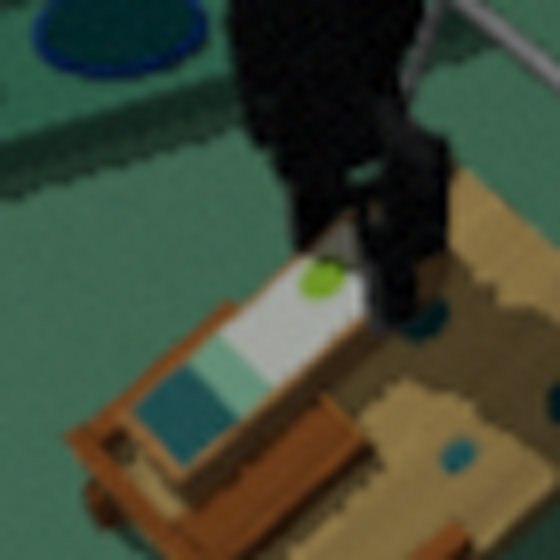

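View pics/w15.png

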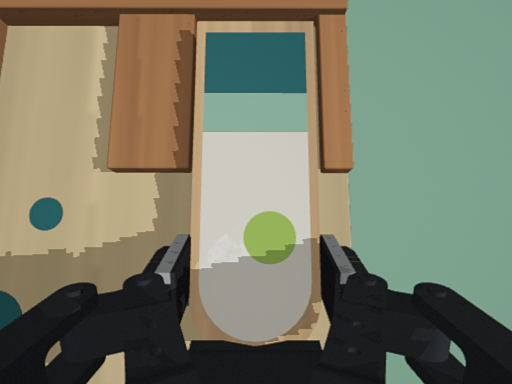

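drive_tool --deltas '[{"tx": 0,"ty": 0,"tz": 1,"yaw": 0},{"tx": 0,"ty": 0,"tz": 0,"yaw": 0},{"tx": 0,"ty": 0,"tz": 1,"yaw": 0},{"tx": 0,"ty": 0,"tz": 0,"yaw": 0},{"tx": 0,"ty": 0,"tz": 0.5,"yaw": 0},{"tx": 0,"ty": 0,"tz": 0,"yaw": 0},{"tx": 0,"ty": 0,"tz": 0.5,"yaw": 0},{"tx": 0,"ty": 0,"tz": 0,"yaw": 0},{"tx": 0,"ty": 0,"tz": 0,"yaw": 0},{"tx": 0,"ty": 0,"tz": 0,"yaw": 0}]'

```text
time: 24.5
tool_pos: [0.5596, 0.3153, 0.0598]
ee_rot: [-0.099, 0.995, 0.0, -0.002]
contact_force: [-10.6, -4.4, 18.4]
gripper_width: 0.0532
```

```bash
python3 - <<'E'
from h import *
d=snap('wrist','w16'); s=arm.read_state(); print(s['time'],s['tool_pos'],psi_of(s['ee_rot']),s['gripper_width'],s['contact_force'],s['wrist_torque'])
crop('w16',180,0,360,150,4.2,'w16c')
E
```

```text
24.55 [0.55961185 0.31534491 0.05975643] 0.1987504259360311 0.053217742859335296 [-9.85236269 -4.35605166 19.24391109] [-0.95212125  1.90244444 -0.00595771]
```

View pics/w16c.png

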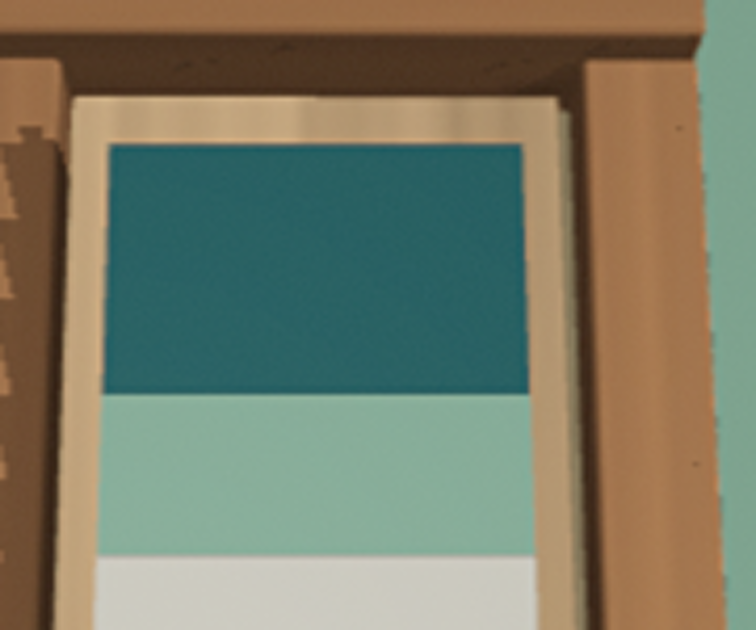

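drive_tool --deltas '[{"tx": 0,"ty": 0,"tz": -1.3,"yaw": 0},{"tx": 1.5,"ty": 0,"tz": 0.7,"yaw": 0},{"tx": 1.5,"ty": 0,"tz": 0.7,"yaw": 0},{"tx": 1.5,"ty": 0,"tz": 0.7,"yaw": 0},{"tx": 1.5,"ty": 0,"tz": 0.7,"yaw": 0},{"tx": 1.5,"ty": 0,"tz": 0.7,"yaw": 0},{"tx": 1.5,"ty": 0,"tz": 0.7,"yaw": 0},{"tx": 1,"ty": 0,"tz": 0.5,"yaw": 0},{"tx": 0,"ty": 0,"tz": 0,"yaw": 0},{"tx": 0,"ty": 0,"tz": 0,"yaw": 0}]'

```text
time: 25.55
tool_pos: [0.5573, 0.3152, 0.0584]
ee_rot: [-0.099, 0.995, 0.002, 0.006]
contact_force: [2.6, -0.7, 15.0]
gripper_width: 0.0532
```

```bash
python3 - <<'E'
from h import *
d=snap('wrist','w17'); s=arm.read_state(); print(s['time'],s['tool_pos'],psi_of(s['ee_rot']),s['gripper_width'],s['contact_force'],s['wrist_torque'])
crop('w17',180,0,360,150,4.2,'w17c')
E
```

```text
25.6 [0.5573612  0.31521031 0.05843837] 0.19786382887522524 0.05338461139005428 [ 2.00389727 -0.23471996 14.70485638] [-0.39199662 -0.48563518 -0.05501551]
```

View pics/w17c.png

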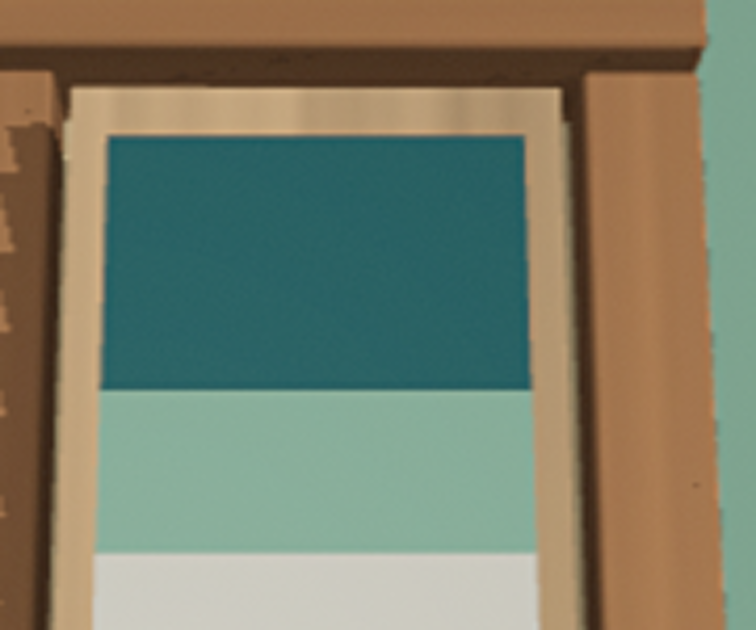

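drive_tool --deltas '[{"tx": 0,"ty": 0,"tz": -1,"yaw": 0},{"tx": 0,"ty": 0,"tz": -1,"yaw": 0},{"tx": 0,"ty": 0,"tz": -0.5,"yaw": 0},{"tx": 1,"ty": 0,"tz": 0.4,"yaw": 0},{"tx": 1,"ty": 0,"tz": 0.4,"yaw": 0},{"tx": 1,"ty": 0,"tz": 0.4,"yaw": 0},{"tx": 0,"ty": 0,"tz": 0,"yaw": 0},{"tx": 0,"ty": 0,"tz": 0,"yaw": 0},{"tx": 0,"ty": 0,"tz": 0,"yaw": 0},{"tx": 0,"ty": 0,"tz": 0,"yaw": 0}]'

```text
time: 26.6
tool_pos: [0.5494, 0.3133, 0.0551]
ee_rot: [-0.099, 0.995, 0.0, 0.001]
contact_force: [4.2, 1.6, 0.5]
gripper_width: 0.0535
```

```bash
python3 - <<'E'
from h import *
d=snap('wrist','w18'); s=arm.read_state(); print(s['time'],s['tool_pos'],psi_of(s['ee_rot']),s['gripper_width'],s['contact_force'],s['wrist_torque'])
crop('w18',180,0,360,150,4.2,'w18c')
E
```

```text
26.65 [0.54933109 0.31335644 0.05508474] 0.19809912533380247 0.052796872692988606 [4.54235819 1.93542068 0.83634588] [ 0.2802086  -0.96334194 -0.1340901 ]
```

View pics/w18c.png

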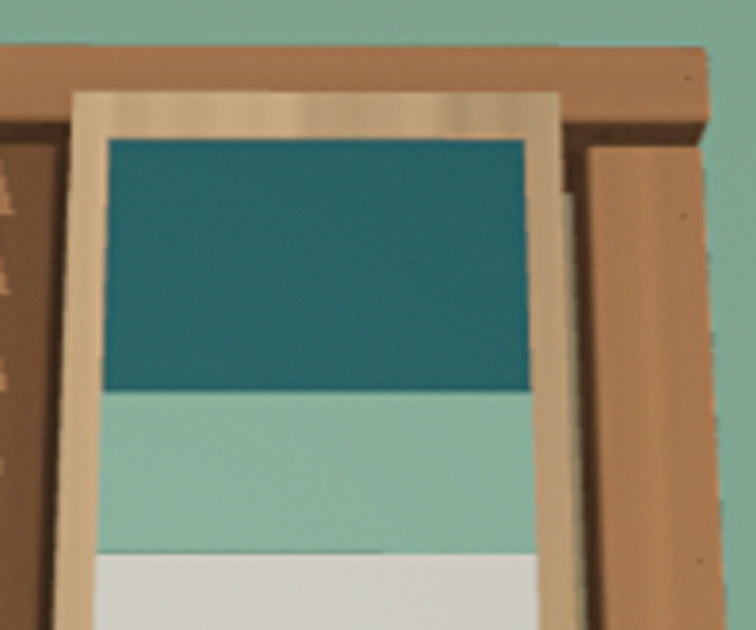

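The foot is against the lip, with about 5 N along the slope, and the TCP matches the flat prediction. Now I'll release it.

drive_tool --deltas '[{"tx": 0,"ty": 0,"tz": 0,"yaw": 0},{"tx": 0,"ty": 0,"tz": 0,"yaw": 0},{"tx": 0,"ty": 0,"tz": 0,"yaw": 0},{"tx": 0,"ty": 0,"tz": 0,"yaw": 0},{"tx": 0,"ty": 0,"tz": -10,"yaw": 0},{"tx": 0,"ty": 0,"tz": -30,"yaw": 0},{"tx": 0,"ty": 0,"tz": -40,"yaw": 0},{"tx": 0,"ty": 0,"tz": -40,"yaw": 0},{"tx": 0,"ty": 0,"tz": -30,"yaw": 0},{"tx": 0,"ty": 0,"tz": 0,"yaw": 0}]' --jaw 0.2

```text
time: 27.65
tool_pos: [0.5516, 0.3143, 0.2111]
ee_rot: [-0.099, 0.995, 0.003, 0.005]
contact_force: [-0.6, -0.2, -0.1]
gripper_width: 0.0686
```

```bash
python3 - <<'E'
from h import *
d=snap('wrist','w19'); s=arm.read_state(); print(s['time'],s['tool_pos'],psi_of(s['ee_rot']),s['gripper_width'],s['contact_force'],s['joint_pos'])
snap('side','s19'); crop('s19',150,90,250,190,6,'s19c')
E
```

```text
27.7 [0.55000098 0.31363295 0.20817373] 0.19812423787820843 0.06825139924938789 [ 0.42045409  0.22884642 -0.48074832] [-0.93718376  0.3942021   0.47386017  1.58863057 -0.19024376  1.19894431
  1.34280433]
```

View pics/w19.png

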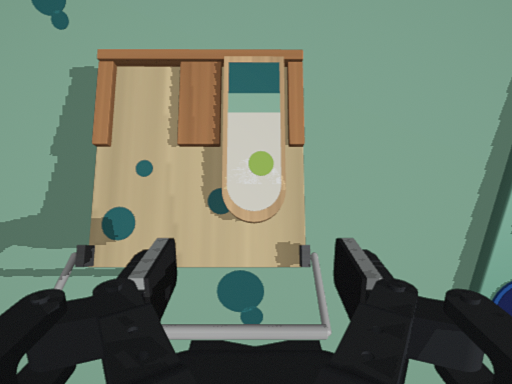

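View pics/s19c.png

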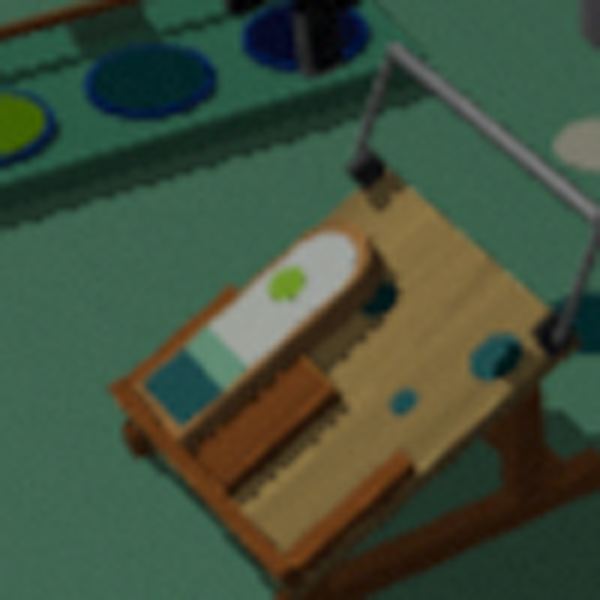

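The arch is sitting in the left pocket with its foot at the lip. I'll check it numerically and plan the trip back to the gable.

```bash
python3 - <<'E'
from fit import *
np.set_printoptions(precision=1,suppress=True)
w=ld('w19'); e=[.5765,.267,.1975]
print(proj(w,W(e,D([[150,50,18],[0,23,18],[0,77,18],[150,50,0],[80,19,10],[80,81,10],[-10,95,14]]))))
crop('w19',170,40,320,235,3,'w19c')
# gable grasp
g=np.array([.5774,-.3025,3.232]); print(W(g,[[34,0,0]]))
plan([.50,-.22,.22],.10,12)
E
```

```text
[[253.9 222. ]
 [224.   56.4]
 [283.6  56.4]
 [253.9 223.7]
 [219.  144. ]
 [288.7 144.1]
 [302.6  49. ]]
[[ 0.5 -0.3  0. ]]
from [0.5 0.3 0.2] psi 0.1983 norm/row 44.6 t 27.75
[{"tx": 12.7, "ty": -42.8, "tz": -1.2, "yaw": 0.47}, {"tx": 12.4, "ty": -42.9, "tz": -1.2, "yaw": 0.47}, {"tx": 12.0, "ty": -43.0, "tz": -1.2, "yaw": 0.47}, {"tx": 11.7, "ty": -43.1, "tz": -1.2, "yaw": 0.47}, {"tx": 11.3, "ty": -43.2, "tz": -1.2, "yaw": 0.47}, {"tx": 11.0, "ty": -43.2, "tz": -1.2, "yaw": 0.47}, {"tx": 10.6, "ty": -43.3, "tz": -1.2, "yaw": 0.47}, {"tx": 10.3, "ty": -43.4, "tz": -1.2, "yaw": 0.47}, {"tx": 9.9, "ty": -43.5, "tz": -1.2, "yaw": 0.47}, {"tx": 9.5, "ty": -43.6, "tz": -1.2, "yaw": 0.47}, {"tx": 9.2, "ty": -43.7, "tz": -1.2, "yaw": 0.47}, {"tx": 8.8, "ty": -43.7, "tz": -1.2, "yaw": 0.47}, {"tx": 0, "ty": 0, "tz": 0, "yaw": 0}, {"tx": 0, "ty": 0, "tz": 0, "yaw": 0}, {"tx": 0, "ty": 0, "tz": 0, "yaw": 0}, {"tx": 0, "ty": 0, "tz": 0, "yaw": 0}, {"tx": 0, "ty": 0, "tz": 0, "yaw": 0}, {"tx": 0, "ty": 0, "tz": 0, "yaw": 0}, {"tx": 0, "ty": 0, "tz": 0, "yaw": 0}, {"tx": 0, "ty": 0, "tz": 0, "yaw": 0}]
```

View pics/w19c.png

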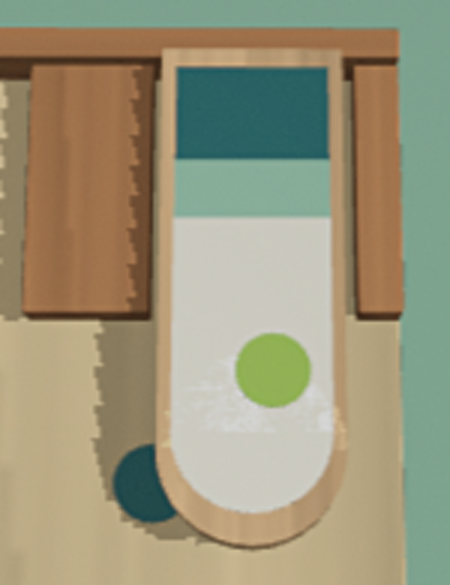

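drive_tool --deltas '[{"tx": 9,"ty": -30,"tz": 0,"yaw": 0.5},{"tx": 12,"ty": -47,"tz": 0,"yaw": 0.5},{"tx": 12,"ty": -47,"tz": 0,"yaw": 0.5},{"tx": 12,"ty": -47,"tz": 0,"yaw": 0.5},{"tx": 11,"ty": -47,"tz": 0,"yaw": 0.5},{"tx": 11,"ty": -47,"tz": 0,"yaw": 0.5},{"tx": 11,"ty": -47,"tz": 0,"yaw": 0.5},{"tx": 10,"ty": -47,"tz": 0,"yaw": 0.5},{"tx": 10,"ty": -47,"tz": 0,"yaw": 0.5},{"tx": 10,"ty": -47,"tz": 0,"yaw": 0.5}]'

```text
time: 28.75
tool_pos: [0.5113, -0.1526, 0.2034]
ee_rot: [-0.056, 0.998, 0.0, -0.001]
contact_force: [0.7, 0.5, 0.4]
gripper_width: 0.0683
```

```bash
python3 - <<'E'
from h import *
plan([.5435,-.3056,.075],.09,8)
E
```

```text
from [ 0.5113 -0.1526  0.2034] psi 0.1112 norm/row 25.3 t 28.75
[{"tx": -1.9, "ty": -19.5, "tz": 16.1, "yaw": 0.15}, {"tx": -1.9, "ty": -19.4, "tz": 16.1, "yaw": 0.15}, {"tx": -2.0, "ty": -19.4, "tz": 16.1, "yaw": 0.15}, {"tx": -2.0, "ty": -19.4, "tz": 16.1, "yaw": 0.15}, {"tx": -2.1, "ty": -19.4, "tz": 16.1, "yaw": 0.15}, {"tx": -2.1, "ty": -19.4, "tz": 16.1, "yaw": 0.15}, {"tx": -2.2, "ty": -19.4, "tz": 16.1, "yaw": 0.15}, {"tx": -2.2, "ty": -19.4, "tz": 16.1, "yaw": 0.15}, {"tx": 0, "ty": 0, "tz": 0, "yaw": 0}, {"tx": 0, "ty": 0, "tz": 0, "yaw": 0}]
```

drive_tool --deltas '[{"tx": -2,"ty": -22,"tz": 16,"yaw": 0.2},{"tx": -2,"ty": -22,"tz": 16,"yaw": 0.2},{"tx": -2,"ty": -22,"tz": 16,"yaw": 0.2},{"tx": -2,"ty": -22,"tz": 16,"yaw": 0.2},{"tx": -2,"ty": -22,"tz": 16,"yaw": 0.2},{"tx": -2,"ty": -20,"tz": 16,"yaw": 0.2},{"tx": -2,"ty": -16,"tz": 16,"yaw": 0},{"tx": -1,"ty": 0,"tz": 16,"yaw": 0},{"tx": 0,"ty": 0,"tz": 0,"yaw": 0},{"tx": 0,"ty": 0,"tz": 0,"yaw": 0}]'

```text
time: 29.75
tool_pos: [0.5422, -0.2934, 0.0759]
ee_rot: [-0.046, 0.999, 0.001, -0.001]
contact_force: [1.4, -0.3, 1.1]
gripper_width: 0.068
```

```bash
python3 - <<'E'
from h import *
d=snap('wrist','w20'); s=arm.read_state(); print(s['time'],s['tool_pos'],psi_of(s['ee_rot']),s['gripper_width'],s['joint_pos'])
crop('w20',180,100,340,260,4,'w20c')
E
```

```text
29.8 [ 0.5428483  -0.29374885  0.0768061 ] 0.09159460818411302 0.06809888750968501 [-0.04973031  0.54744613  0.65204746  1.75930056 -0.39401685  0.96943546
  2.42157506]
```

View pics/w20.png

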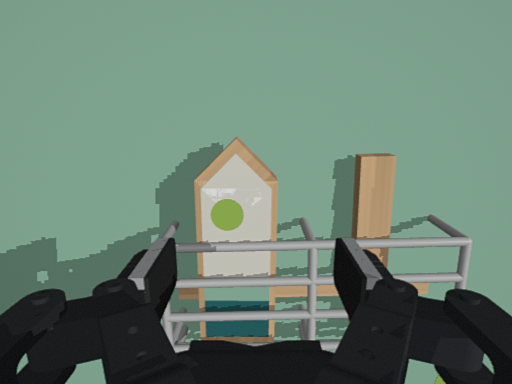

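View pics/w20c.png

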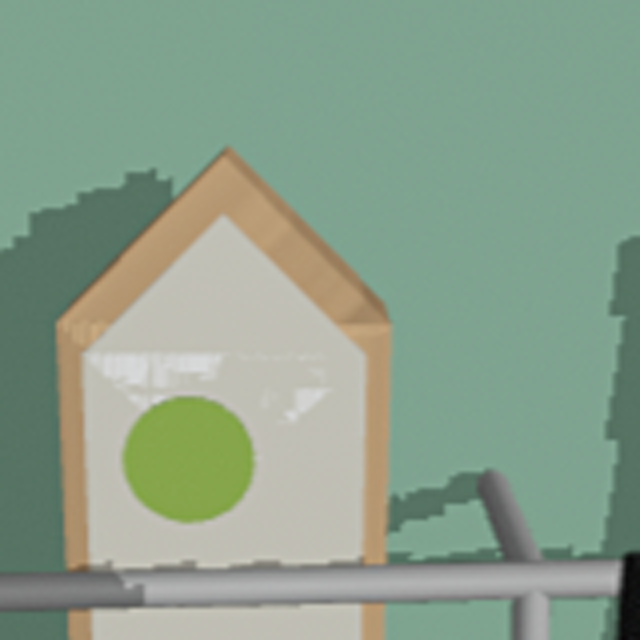

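```bash
python3 - <<'E'
from fit import *
np.set_printoptions(precision=4,suppress=True)
w=ld('w20'); c=lambda p:un(p,180,100,4)
g,r=fit(np.array([[75,0,14],[48,-27,32],[48,27,32]],float),c([(228,147),(390,325),(57,322)]),[.577,-.3,3.23],w); print('gable',g,r)
pts=[ray(w,*p,.032)[:2] for p in c([(57,330),(70,560),(390,330),(384,560)])]
for i in(0,2): d=pts[i+1]-pts[i]; print(np.arctan2(d[1],d[0])+np.pi)
print('w',np.linalg.norm(pts[0]-pts[2]))
k=np.array([.5565,-.256,.1139]); co,s=np.cos(k[2]),np.sin(k[2]); 
m=g.copy(); t=W(m,[[33,0,0]])[0]; print(t); d=t[:2]-k[:2]; print('rack x of grip',co*d[0]+s*d[1])
print('front wire x', [ray(w,u,v,.047) for u,v in((178+0,250),(330,243))])
plan([t[0],t[1],-.010],g[2]-np.pi,6)
E
```

```text
gable [ 0.576  -0.3039  3.2246] [[ 0.0598 -0.5462]
 [ 0.2268  0.2489]
 [-0.2835  0.3073]]
3.2422466797967613
3.2247921992890474
w 0.05373180099452152
[ 0.5432 -0.3066  0.    ]
rack x of grip -0.019010787658547912
front wire x [array([ 0.5729, -0.3402,  0.047 ]), array([ 0.5594, -0.2449,  0.047 ])]
from [ 0.5428 -0.2937  0.0768] psi 0.0916 norm/row 14.6 t 29.8
[{"tx": 0.1, "ty": -2.1, "tz": 14.5, "yaw": 0.08}, {"tx": 0.1, "ty": -2.1, "tz": 14.5, "yaw": 0.08}, {"tx": 0.1, "ty": -2.1, "tz": 14.5, "yaw": 0.08}, {"tx": 0.1, "ty": -2.1, "tz": 14.5, "yaw": 0.08}, {"tx": 0.1, "ty": -2.1, "tz": 14.5, "yaw": 0.08}, {"tx": 0.1, "ty": -2.1, "tz": 14.5, "yaw": 0.08}, {"tx": 0, "ty": 0, "tz": 0, "yaw": 0}, {"tx": 0, "ty": 0, "tz": 0, "yaw": 0}, {"tx": 0, "ty": 0, "tz": 0, "yaw": 0}, {"tx": 0, "ty": 0, "tz": 0, "yaw": 0}]
```

drive_tool --deltas '[{"tx": 0,"ty": -6,"tz": 5,"yaw": 0},{"tx": 0,"ty": -6.5,"tz": 10,"yaw": 0},{"tx": 0,"ty": 0,"tz": 20,"yaw": 0},{"tx": 0,"ty": 0,"tz": 20,"yaw": 0},{"tx": 0,"ty": 0,"tz": 20,"yaw": 0},{"tx": 0,"ty": 0,"tz": 8,"yaw": 0},{"tx": 0,"ty": 0,"tz": 3,"yaw": 0},{"tx": 0,"ty": 0,"tz": 0,"yaw": 0},{"tx": 0,"ty": 0,"tz": 0,"yaw": 0},{"tx": 0,"ty": 0,"tz": 0,"yaw": 0}]'

```text
time: 30.8
tool_pos: [0.5445, -0.3079, -0.0083]
ee_rot: [-0.045, 0.999, -0.0, 0.001]
contact_force: [-0.1, 1.0, -0.8]
gripper_width: 0.0685
```

```bash
python3 - <<'E'
from h import *
d=snap('wrist','w21'); s=arm.read_state(); print(s['time'],s['tool_pos'],psi_of(s['ee_rot']),s['contact_force'])
E
```

```text
30.85 [ 0.5444032  -0.30787696 -0.00833457] 0.09025788298357718 [-0.42752921 -1.20161366 -0.34558971]
```

View pics/w21.png

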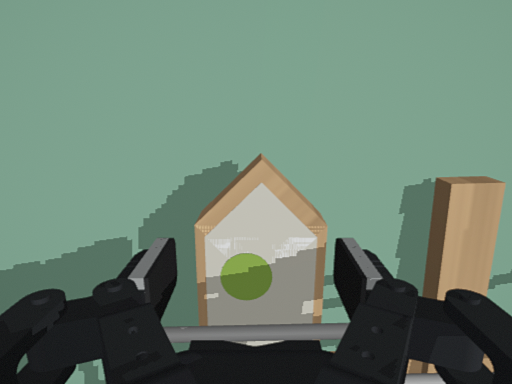

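drive_tool --deltas '[{"tx": 0,"ty": 1,"tz": 1,"yaw": 0},{"tx": 0,"ty": 1,"tz": 0.5,"yaw": 0},{"tx": 0,"ty": 0,"tz": 0,"yaw": 0},{"tx": 0,"ty": 0,"tz": 0,"yaw": 0},{"tx": 0,"ty": 0,"tz": 0,"yaw": 0},{"tx": 0,"ty": 0,"tz": 0,"yaw": 0},{"tx": 0,"ty": 0,"tz": 0,"yaw": 0},{"tx": 0,"ty": 0,"tz": 0,"yaw": 0},{"tx": 0,"ty": 0,"tz": -1.5,"yaw": 0},{"tx": 0,"ty": 0,"tz": -1.5,"yaw": 0}]' --jaw 0.6 --grip_force 25

```text
time: 31.85
tool_pos: [0.5432, -0.3048, -0.0081]
ee_rot: [-0.045, 0.999, 0.001, -0.0]
contact_force: [-0.2, -0.5, -0.9]
gripper_width: 0.0533
```

```bash
python3 - <<'E'
from h import *
d=snap('wrist','w22'); s=arm.read_state(); print(s['time'],s['tool_pos'],psi_of(s['ee_rot']),s['contact_force'],s['gripper_width'])
E
```

```text
31.9 [ 0.54339523 -0.30487367 -0.00795133] 0.09039527264931646 [-0.10842233  0.98195393 -0.77686928] 0.05312689477903975
```

View pics/w22.png

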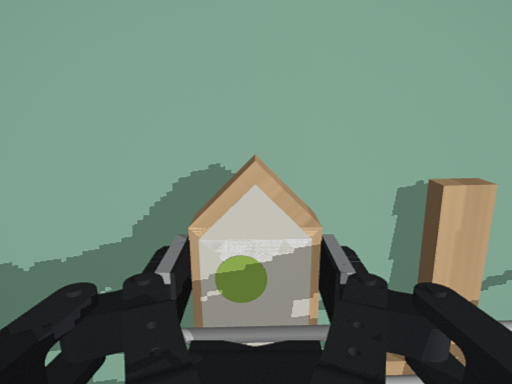

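drive_tool --deltas '[{"tx": 12,"ty": 0,"tz": 0,"yaw": 0},{"tx": 23,"ty": 0,"tz": 0,"yaw": 0},{"tx": 23,"ty": 0,"tz": 0,"yaw": 0},{"tx": 23,"ty": 0,"tz": 0,"yaw": 0},{"tx": 23,"ty": 0,"tz": 0,"yaw": 0},{"tx": 0,"ty": 0,"tz": -25,"yaw": 0},{"tx": 0,"ty": 0,"tz": -40,"yaw": 0},{"tx": 0,"ty": 0,"tz": -40,"yaw": 3},{"tx": 0,"ty": 0,"tz": 0,"yaw": 7},{"tx": 0,"ty": 0,"tz": 0,"yaw": 8}]'

```text
time: 32.9
tool_pos: [0.4397, -0.3151, 0.0984]
ee_rot: [0.115, 0.993, 0.0, 0.001]
contact_force: [0.2, 0.2, -1.4]
gripper_width: 0.0533
```

```bash
python3 - <<'E'
from h import *
d=snap('wrist','w23'); s=arm.read_state(); print(s['time'],s['tool_pos'],psi_of(s['ee_rot']),s['gripper_width'],s['joint_pos'])
p=psi_of(s['ee_rot']); print('remaining deg',np.degrees(p-(.1975-np.pi)))
plan([.45,-.13,.13],p-np.radians(84),10)
E
```

```text
32.95 [ 0.43915215 -0.31464585  0.09750185] -0.233464029729463 0.052961313688648745 [-0.08790366  0.41751783  0.79502752  1.93026837 -0.36672869  0.94329115
  2.22142024]
remaining deg 155.30757997455123
from [ 0.4392 -0.3146  0.0975] psi -0.2335 norm/row 18.8 t 32.95
[{"tx": 3.2, "ty": 18.2, "tz": -3.2, "yaw": 8.4}, {"tx": 5.8, "ty": 17.5, "tz": -3.2, "yaw": 8.4}, {"tx": 8.3, "ty": 16.5, "tz": -3.2, "yaw": 8.4}, {"tx": 10.7, "ty": 15.1, "tz": -3.2, "yaw": 8.4}, {"tx": 12.8, "ty": 13.4, "tz": -3.2, "yaw": 8.4}, {"tx": 14.6, "ty": 11.4, "tz": -3.2, "yaw": 8.4}, {"tx": 16.1, "ty": 9.1, "tz": -3.2, "yaw": 8.4}, {"tx": 17.2, "ty": 6.7, "tz": -3.2, "yaw": 8.4}, {"tx": 18.0, "ty": 4.1, "tz": -3.2, "yaw": 8.4}, {"tx": 18.4, "ty": 1.4, "tz": -3.2, "yaw": 8.4}]
```

View pics/w23.png

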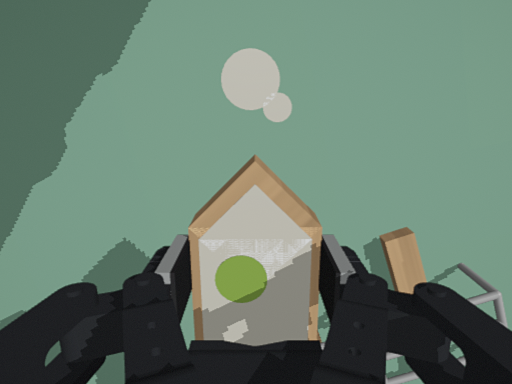

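drive_tool --deltas '[{"tx": 3,"ty": 18,"tz": -3,"yaw": 8.4},{"tx": 6,"ty": 17.5,"tz": -3,"yaw": 8.4},{"tx": 8,"ty": 16.5,"tz": -3,"yaw": 8.4},{"tx": 10.5,"ty": 15,"tz": -3,"yaw": 8.4},{"tx": 13,"ty": 13.5,"tz": -3,"yaw": 8.4},{"tx": 14.5,"ty": 11.5,"tz": -3,"yaw": 8.4},{"tx": 16,"ty": 9,"tz": -3,"yaw": 8.4},{"tx": 17,"ty": 6.5,"tz": -3,"yaw": 8.4},{"tx": 18,"ty": 4,"tz": -3,"yaw": 8.4},{"tx": 18.5,"ty": 1.5,"tz": -3,"yaw": 8.4}]'

```text
time: 33.95
tool_pos: [0.4481, -0.1301, 0.1268]
ee_rot: [0.749, 0.662, 0.0, -0.001]
contact_force: [0.2, -0.2, -1.4]
gripper_width: 0.0534
```

```bash
python3 - <<'E'
from h import *
s=arm.read_state(); print(s['tool_pos'],psi_of(s['ee_rot']),s['gripper_width'],s['joint_pos'],s['qd'].round(2))
p=psi_of(s['ee_rot']); print('remaining deg',np.degrees(p-(.1975-np.pi)))
plan([.50,.02,.15],.1975-np.pi,9)
E
```

```text
[ 0.44806091 -0.13005525  0.12679574] -1.6943085842178396 0.053423076762398616 [-0.86073284  0.43242416  1.31422905  2.0680873  -0.49754768  1.01797825
  0.58378364] [-0.77  0.22  0.58  0.07 -0.29  0.17 -1.5 ]
remaining deg 71.60735247769824
from [ 0.4481 -0.1301  0.1268] psi -1.6943 norm/row 17.8 t 33.95
[{"tx": 17.3, "ty": 3.7, "tz": -2.6, "yaw": 7.96}, {"tx": 17.6, "ty": 1.2, "tz": -2.6, "yaw": 7.96}, {"tx": 17.6, "ty": -1.2, "tz": -2.6, "yaw": 7.96}, {"tx": 17.3, "ty": -3.6, "tz": -2.6, "yaw": 7.96}, {"tx": 16.6, "ty": -6.0, "tz": -2.6, "yaw": 7.96}, {"tx": 15.6, "ty": -8.2, "tz": -2.6, "yaw": 7.96}, {"tx": 14.3, "ty": -10.3, "tz": -2.6, "yaw": 7.96}, {"tx": 12.8, "ty": -12.2, "tz": -2.6, "yaw": 7.96}, {"tx": 11.0, "ty": -13.8, "tz": -2.6, "yaw": 7.96}, {"tx": 0, "ty": 0, "tz": 0, "yaw": 0}]
```

j3 has crept up to 1.31 against a limit of 1.46, so I'll translate without yawing and watch it.

drive_tool --deltas '[{"tx": 12,"ty": 0,"tz": -1,"yaw": 0},{"tx": 15,"ty": 0,"tz": -2,"yaw": 0},{"tx": 15,"ty": 0,"tz": -2,"yaw": 0},{"tx": 15,"ty": 0,"tz": -2,"yaw": 0},{"tx": 15,"ty": 0,"tz": -2,"yaw": 0},{"tx": 15,"ty": 0,"tz": -2,"yaw": 0},{"tx": 15,"ty": 0,"tz": -2,"yaw": 0},{"tx": 15,"ty": 0,"tz": -2,"yaw": 0},{"tx": 15,"ty": 0,"tz": -2,"yaw": 0},{"tx": 15,"ty": 0,"tz": -2,"yaw": 0}]'

```text
time: 34.95
tool_pos: [0.4658, 0.0154, 0.1457]
ee_rot: [0.748, 0.664, -0.0, -0.001]
contact_force: [-0.0, -0.2, -1.1]
gripper_width: 0.0535
```

```bash
python3 - <<'E'
from h import *
s=arm.read_state(); print(s['tool_pos'],psi_of(s['ee_rot']),s['gripper_width'],s['joint_pos'],s['qd'].round(2))
E
```

```text
[0.4657633  0.01543748 0.14571714] -1.688981799225404 0.05353218293066096 [-1.22844987  0.44218251  1.3913424   2.04856297 -0.50180977  1.06797453
  0.28532873] [-0.3   0.05  0.02 -0.07 -0.04  0.07 -0.3 ]
```

drive_tool --deltas '[{"tx": 15,"ty": 0,"tz": 0,"yaw": 3},{"tx": 15,"ty": 0,"tz": 0,"yaw": 3},{"tx": 15,"ty": 0,"tz": 0,"yaw": 3},{"tx": 15,"ty": 0,"tz": 0,"yaw": 3},{"tx": 0,"ty": 0,"tz": 0,"yaw": 3},{"tx": 0,"ty": 0,"tz": 0,"yaw": 0},{"tx": 0,"ty": 0,"tz": 0,"yaw": 0},{"tx": 0,"ty": 0,"tz": 0,"yaw": 0},{"tx": 0,"ty": 0,"tz": 0,"yaw": 0},{"tx": 0,"ty": 0,"tz": 0,"yaw": 0}]'

```text
time: 35.95
tool_pos: [0.4785, 0.0736, 0.1463]
ee_rot: [0.828, 0.56, 0.0, -0.0]
contact_force: [0.3, -0.6, -1.0]
gripper_width: 0.0533
```

```bash
python3 - <<'E'
from h import *
s=arm.read_state(); print(s['tool_pos'],psi_of(s['ee_rot']),s['gripper_width'],s['joint_pos'],s['qd'].round(2))
E
```

```text
[0.47850869 0.07356669 0.14630941] -1.951925210777162 0.05334818256184128 [-1.30637599  0.53104081  1.4081211   2.0109974  -0.59124064  1.11355636
 -0.01662718] [-0.  0. -0. -0. -0.  0. -0.]
```

```bash
python3 - <<'E'
from h import *
plan([.55,.18,.15],.1975-np.pi,10)
E
```

```text
from [0.4785 0.0736 0.1463] psi -1.9519 norm/row 12.8 t 35.95
[{"tx": 12.5, "ty": 2.7, "tz": -0.4, "yaw": 5.68}, {"tx": 12.7, "ty": 1.4, "tz": -0.4, "yaw": 5.68}, {"tx": 12.8, "ty": 0.2, "tz": -0.4, "yaw": 5.68}, {"tx": 12.8, "ty": -1.1, "tz": -0.4, "yaw": 5.68}, {"tx": 12.6, "ty": -2.4, "tz": -0.4, "yaw": 5.68}, {"tx": 12.3, "ty": -3.6, "tz": -0.4, "yaw": 5.68}, {"tx": 11.9, "ty": -4.8, "tz": -0.4, "yaw": 5.68}, {"tx": 11.3, "ty": -6.0, "tz": -0.4, "yaw": 5.68}, {"tx": 10.7, "ty": -7.1, "tz": -0.4, "yaw": 5.68}, {"tx": 9.9, "ty": -8.1, "tz": -0.4, "yaw": 5.68}]
```

drive_tool --deltas '[{"tx": 12.5,"ty": 2.5,"tz": -0.5,"yaw": 4},{"tx": 12.5,"ty": 1.5,"tz": -0.5,"yaw": 6},{"tx": 13,"ty": 0,"tz": -0.5,"yaw": 6},{"tx": 13,"ty": -1,"tz": -0.5,"yaw": 6},{"tx": 12.5,"ty": -2.5,"tz": -0.5,"yaw": 6},{"tx": 12.5,"ty": -3.5,"tz": -0.5,"yaw": 6},{"tx": 12,"ty": -5,"tz": -0.5,"yaw": 6},{"tx": 11.5,"ty": -6,"tz": -0.5,"yaw": 6},{"tx": 10.5,"ty": -7,"tz": 0,"yaw": 6},{"tx": 10,"ty": -8,"tz": 0,"yaw": 4.8}]'

```text
time: 36.95
tool_pos: [0.5498, 0.1815, 0.1502]
ee_rot: [0.995, 0.097, -0.0, 0.0]
contact_force: [0.4, -0.5, -0.2]
gripper_width: 0.0531
```

```bash
python3 - <<'E'
from h import *
s=arm.read_state(); print(s['tool_pos'],psi_of(s['ee_rot'])+np.pi,s['gripper_width'],s['joint_pos'],s['qd'].round(2))
plan([.5797,.2167,.14],.1975-np.pi,6)
E
```

```text
[0.54975344 0.18148132 0.15016758] 0.19516652325791117 0.053075499276673856 [-1.28604878  0.81570746  1.42676685  1.7940722  -0.84050823  1.31439326
 -1.0233289 ] [ 0.05  0.24  0.01 -0.24 -0.2   0.18 -0.89]
from [0.5498 0.1815 0.1502] psi -2.9464 norm/row 7.9 t 36.95
[{"tx": 6.0, "ty": -4.8, "tz": 1.7, "yaw": -0.02}, {"tx": 6.0, "ty": -4.8, "tz": 1.7, "yaw": -0.02}, {"tx": 6.0, "ty": -4.8, "tz": 1.7, "yaw": -0.02}, {"tx": 6.0, "ty": -4.8, "tz": 1.7, "yaw": -0.02}, {"tx": 6.0, "ty": -4.8, "tz": 1.7, "yaw": -0.02}, {"tx": 6.0, "ty": -4.8, "tz": 1.7, "yaw": -0.02}, {"tx": 0, "ty": 0, "tz": 0, "yaw": 0}, {"tx": 0, "ty": 0, "tz": 0, "yaw": 0}, {"tx": 0, "ty": 0, "tz": 0, "yaw": 0}, {"tx": 0, "ty": 0, "tz": 0, "yaw": 0}]
```

drive_tool --deltas '[{"tx": 6,"ty": -5,"tz": 1,"yaw": 0},{"tx": 6,"ty": -5,"tz": 2,"yaw": 0},{"tx": 6,"ty": -5,"tz": 2,"yaw": 0},{"tx": 6,"ty": -5,"tz": 2,"yaw": 0},{"tx": 6,"ty": -5,"tz": 2,"yaw": 0},{"tx": 6,"ty": -4,"tz": 1,"yaw": 0},{"tx": 0,"ty": 0,"tz": 0,"yaw": 0},{"tx": 0,"ty": 0,"tz": 0,"yaw": 0},{"tx": 0,"ty": 0,"tz": 0,"yaw": 0},{"tx": 0,"ty": 0,"tz": 0,"yaw": 0}]'

```text
time: 37.95
tool_pos: [0.5789, 0.2161, 0.1405]
ee_rot: [0.995, 0.099, 0.0, -0.0]
contact_force: [-0.1, -0.1, -0.3]
gripper_width: 0.0529
```

```bash
python3 - <<'E'
from fit import *
d=snap('wrist','w24'); s=arm.read_state(); p=s['tool_pos']; print(p,psi_of(s['ee_rot'])+np.pi,s['gripper_width'],s['joint_pos'],s['qd'].round(2))
snap('side','s24'); crop('s24',150,80,270,200,5,'s24c')
plan([.5797,.2167,.09],.1975-np.pi,4)
E
```

```text
[0.57891249 0.21620448 0.14046029] 0.19790663185414648 0.05330930606540588 [-1.25023719  0.86388123  1.37486288  1.70936604 -0.87533559  1.33221373
 -1.07305374] [-0. -0. -0. -0. -0.  0. -0.]
from [0.5789 0.2163 0.1404] psi -2.9436 norm/row 12.6 t 38.05
[{"tx": 0.2, "ty": -0.1, "tz": 12.6, "yaw": 0.01}, {"tx": 0.2, "ty": -0.1, "tz": 12.6, "yaw": 0.01}, {"tx": 0.2, "ty": -0.1, "tz": 12.6, "yaw": 0.01}, {"tx": 0.2, "ty": -0.1, "tz": 12.6, "yaw": 0.01}, {"tx": 0, "ty": 0, "tz": 0, "yaw": 0}, {"tx": 0, "ty": 0, "tz": 0, "yaw": 0}, {"tx": 0, "ty": 0, "tz": 0, "yaw": 0}, {"tx": 0, "ty": 0, "tz": 0, "yaw": 0}, {"tx": 0, "ty": 0, "tz": 0, "yaw": 0}, {"tx": 0, "ty": 0, "tz": 0, "yaw": 0}]
```

View pics/w24.png

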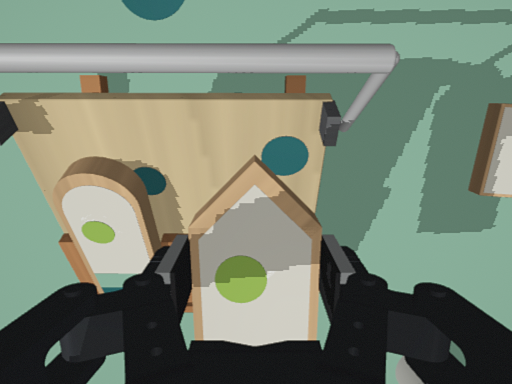

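View pics/s24c.png

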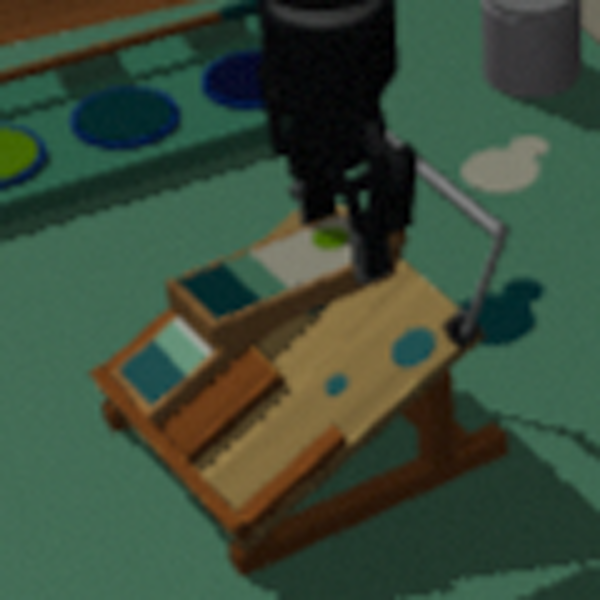

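```bash
python3 - <<'E'
from fit import *
w=ld('w24'); e=[.5765,.267,.1975]
np.set_printoptions(precision=1,suppress=True)
print(proj(w,W(e,D([[188,-95,0],[188,95,0],[178-66*np.cos(2.45),-95,12+66*np.sin(2.45)],[150,50,18],[141,32,18],[80,-19,10]]))))
crop('w24',0,40,420,320,1.9,'w24c')
E
```

```text
[[333.5  98.3]
 [ -8.4  98.1]
 [377.4  56.4]
 [ 82.4 172.4]
 [117.1 184.4]
 [211.  241.9]]
```

View pics/w24c.png

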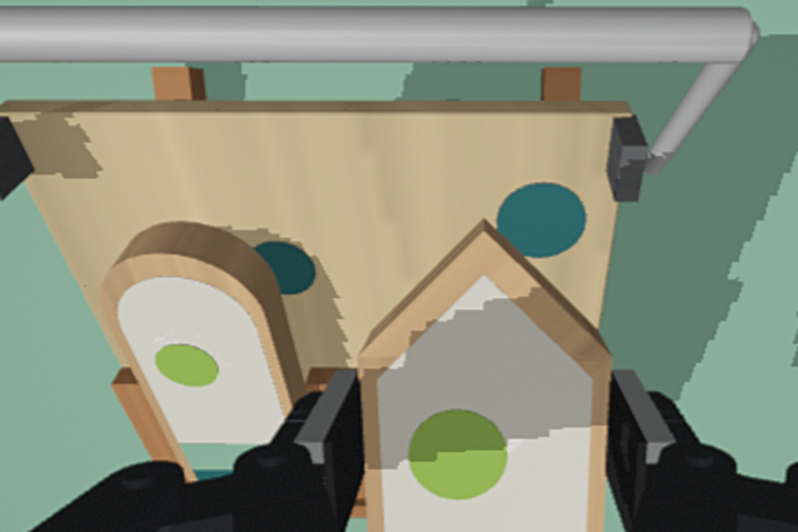

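drive_tool --deltas '[{"tx": 1,"ty": 0,"tz": 12,"yaw": 0},{"tx": 0,"ty": 0,"tz": 18,"yaw": 0},{"tx": 0,"ty": 0,"tz": 18,"yaw": 0},{"tx": 0,"ty": 0,"tz": 7,"yaw": 0},{"tx": 0,"ty": 0,"tz": 3,"yaw": 0},{"tx": 0,"ty": 0,"tz": 3,"yaw": 0},{"tx": 0,"ty": 0,"tz": 2,"yaw": 0},{"tx": 0,"ty": 0,"tz": 2,"yaw": 0},{"tx": 0,"ty": 0,"tz": 1.5,"yaw": 0},{"tx": 0,"ty": 0,"tz": 1.5,"yaw": 0}]'

```text
time: 39.05
tool_pos: [0.5791, 0.2165, 0.0736]
ee_rot: [0.995, 0.099, -0.001, -0.001]
contact_force: [-6.4, 0.4, 6.8]
gripper_width: 0.0534
```

```bash
python3 - <<'E'
from fit import *
s=arm.read_state(); p=s['tool_pos']; print(p,psi_of(s['ee_rot'])+np.pi,s['gripper_width'],s['joint_pos'],s['contact_force'])
E
```

```text
[0.57910469 0.2165076  0.0735862 ] 0.19832439290575588 0.053361004959168616 [-1.2215499   0.92267769  1.29771685  1.76543641 -0.94891539  1.23904899
 -1.02896326] [-6.38047526  0.41490246  6.76103123]
```

Contact came where predicted and the panel is pivoting, so I'll keep lowering.

drive_tool --deltas '[{"tx": 0,"ty": 0,"tz": 1.5,"yaw": 0},{"tx": 0,"ty": 0,"tz": 1.5,"yaw": 0},{"tx": 0,"ty": 0,"tz": 1.5,"yaw": 0},{"tx": 0,"ty": 0,"tz": 1.5,"yaw": 0},{"tx": 0,"ty": 0,"tz": 1.5,"yaw": 0},{"tx": 0,"ty": 0,"tz": 1.5,"yaw": 0},{"tx": 0,"ty": 0,"tz": 1.5,"yaw": 0},{"tx": 0,"ty": 0,"tz": 1,"yaw": 0},{"tx": 0,"ty": 0,"tz": 0,"yaw": 0},{"tx": 0,"ty": 0,"tz": 0,"yaw": 0}]'

```text
time: 40.05
tool_pos: [0.5785, 0.2164, 0.0617]
ee_rot: [0.995, 0.099, -0.001, -0.001]
contact_force: [-5.8, -0.6, 5.1]
gripper_width: 0.0534
```

```bash
python3 - <<'E'
from fit import *
s=arm.read_state(); p=s['tool_pos']; print(p,psi_of(s['ee_rot'])+np.pi,s['gripper_width'],s['contact_force'])
snap('side','s25'); crop('s25',150,80,270,200,5,'s25c');snap('wrist','w25');snap('top','t25'); crop('t25',60,150,190,280,4.5,'t25c')
E
```

```text
[0.57852541 0.21643673 0.06167364] 0.19826966505931898 0.05343588176528615 [-5.81354593 -0.6286264   5.1470029 ]
```

View pics/s25c.png

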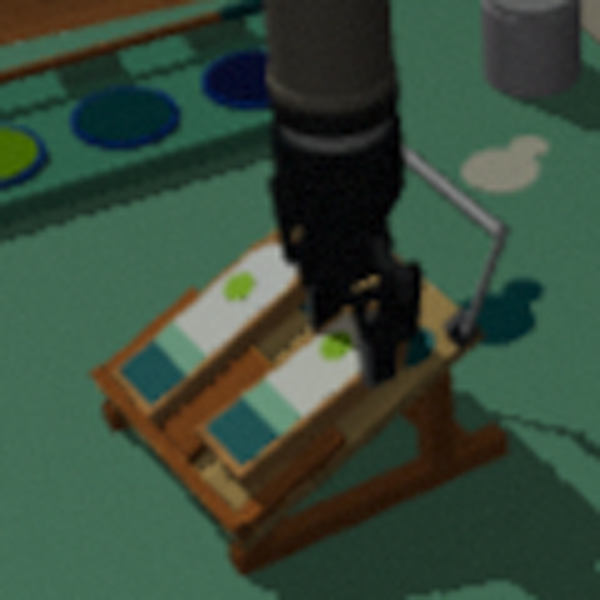

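View pics/t25c.png

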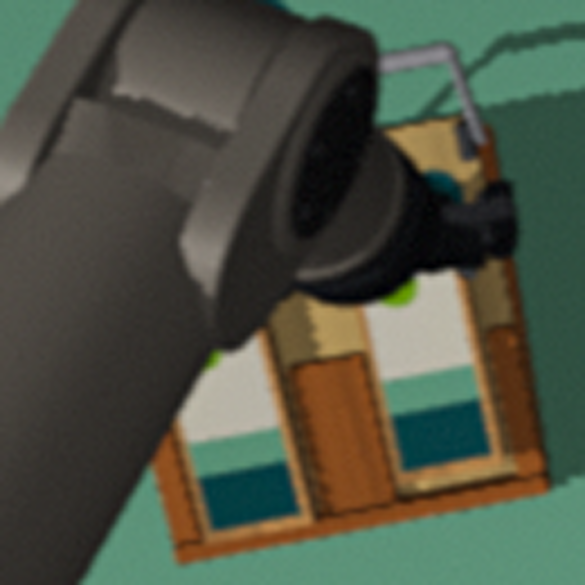

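drive_tool --deltas '[{"tx": 0,"ty": 0,"tz": 1,"yaw": 0},{"tx": 0,"ty": 0,"tz": 0,"yaw": 0},{"tx": 0,"ty": 0,"tz": 1,"yaw": 0},{"tx": 0,"ty": 0,"tz": 0,"yaw": 0},{"tx": 0,"ty": 0,"tz": 1,"yaw": 0},{"tx": 0,"ty": 0,"tz": 0,"yaw": 0},{"tx": 0,"ty": 0,"tz": 0.5,"yaw": 0},{"tx": 0,"ty": 0,"tz": 0,"yaw": 0},{"tx": 0,"ty": 0,"tz": 0,"yaw": 0},{"tx": 0,"ty": 0,"tz": 0,"yaw": 0}]'

```text
time: 41.2
tool_pos: [0.5787, 0.2164, 0.0588]
ee_rot: [0.995, 0.099, -0.001, -0.001]
contact_force: [-7.7, 0.0, 7.8]
gripper_width: 0.0534
```

drive_tool --deltas '[{"tx": 0,"ty": 0,"tz": 1,"yaw": 0},{"tx": 0,"ty": 0,"tz": 0,"yaw": 0},{"tx": 0,"ty": 0,"tz": 0.5,"yaw": 0},{"tx": 0,"ty": 0,"tz": 0,"yaw": 0},{"tx": 0,"ty": 0,"tz": 0.5,"yaw": 0},{"tx": 0,"ty": 0,"tz": 0,"yaw": 0},{"tx": 0,"ty": 0,"tz": 0,"yaw": 0},{"tx": 0,"ty": 0,"tz": 0,"yaw": 0},{"tx": 0,"ty": 0,"tz": 0,"yaw": 0},{"tx": 0,"ty": 0,"tz": 0,"yaw": 0}]'

```text
time: 42.2
tool_pos: [0.5787, 0.2164, 0.0586]
ee_rot: [0.995, 0.099, -0.001, -0.001]
contact_force: [-11.0, 0.7, 17.0]
gripper_width: 0.053
```

drive_tool --deltas '[{"tx": 0,"ty": 0,"tz": -2,"yaw": 0},{"tx": 0,"ty": 0,"tz": -1.3,"yaw": 0},{"tx": -2,"ty": 0,"tz": 0.8,"yaw": 0},{"tx": -2,"ty": 0,"tz": 0.9,"yaw": 0},{"tx": -2,"ty": 0,"tz": 0.9,"yaw": 0},{"tx": -2,"ty": 0,"tz": 0.9,"yaw": 0},{"tx": -2,"ty": 0,"tz": 0.9,"yaw": 0},{"tx": -1.5,"ty": 0,"tz": 0.6,"yaw": 0},{"tx": -1,"ty": 0,"tz": 0.3,"yaw": 0},{"tx": 0,"ty": 0,"tz": 0,"yaw": 0}]'

```text
time: 43.2
tool_pos: [0.5678, 0.2142, 0.0534]
ee_rot: [0.995, 0.099, 0.0, 0.0]
contact_force: [0.1, -0.8, 4.4]
gripper_width: 0.0535
```

```bash
python3 - <<'E'
from fit import *
s=arm.read_state(); p=s['tool_pos']; print(s['time'],p,psi_of(s['ee_rot'])+np.pi,s['gripper_width'],s['contact_force'],s['joint_pos'])
snap('top','t26'); crop('t26',60,150,190,280,4.5,'t26c')
E
```

```text
43.2 [0.56784646 0.2141672  0.05341155] 0.19837089754106874 0.053461256444919884 [ 0.10490121 -0.82829827  4.394222  ] [-1.23372641  0.9306135   1.28218336  1.80967593 -0.9706306   1.19877964
 -1.00891368]
```

View pics/t26c.png

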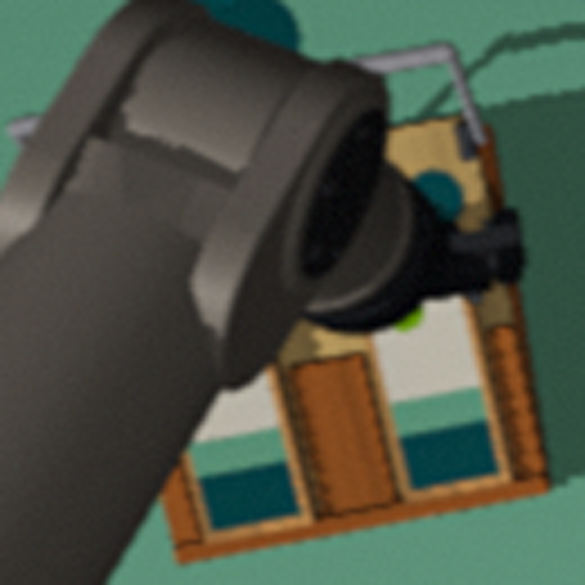

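drive_tool --deltas '[{"tx": -1,"ty": 0,"tz": 0.3,"yaw": 0},{"tx": -1,"ty": 0,"tz": 0.3,"yaw": 0},{"tx": -1,"ty": 0,"tz": 0.3,"yaw": 0},{"tx": -0.5,"ty": 0,"tz": 0.2,"yaw": 0},{"tx": 0,"ty": 0,"tz": 0,"yaw": 0},{"tx": 0,"ty": 0,"tz": 0,"yaw": 0},{"tx": 0,"ty": 0,"tz": 0,"yaw": 0},{"tx": 0,"ty": 0,"tz": 0,"yaw": 0},{"tx": 0,"ty": 0,"tz": 0,"yaw": 0},{"tx": 0,"ty": 0,"tz": 0,"yaw": 0}]'

```text
time: 44.25
tool_pos: [0.5667, 0.214, 0.0529]
ee_rot: [0.995, 0.099, 0.003, 0.0]
contact_force: [6.1, 0.2, 2.7]
gripper_width: 0.0532
```

drive_tool --deltas '[{"tx": 0,"ty": 0,"tz": 0,"yaw": 0},{"tx": 0,"ty": 0,"tz": 0,"yaw": 0},{"tx": 0,"ty": 0,"tz": 0,"yaw": 0},{"tx": 0,"ty": 0,"tz": 0,"yaw": 0},{"tx": 0,"ty": 0,"tz": -10,"yaw": 0},{"tx": 0,"ty": 0,"tz": -30,"yaw": 0},{"tx": 0,"ty": 0,"tz": -45,"yaw": 0},{"tx": 0,"ty": 0,"tz": -45,"yaw": 0},{"tx": 0,"ty": 0,"tz": -40,"yaw": 0},{"tx": 0,"ty": 0,"tz": 0,"yaw": 0}]' --jaw 0.2

```text
time: 45.25
tool_pos: [0.5676, 0.2125, 0.2291]
ee_rot: [0.995, 0.099, 0.005, -0.001]
contact_force: [0.4, 0.0, 0.3]
gripper_width: 0.0686
```

```bash
python3 - <<'E'
from fit import *
np.set_printoptions(precision=3,suppress=True)
s=arm.read_state(); p=s['tool_pos']; print(s['time'],p,psi_of(s['ee_rot'])+np.pi,s['gripper_width'],s['contact_force'],s['joint_pos'])
snap('side','s27'); crop('s27',150,80,270,200,5,'s27c');w=snap('wrist','w27')
e=[.5765,.267,.1975]
print(proj(w,W(e,D([[150,-50,18],[123,-23,18],[123,-77,18],[0,-23,18],[0,-77,18],[150,50,18]]))))
E
```

```text
45.25 [0.568 0.213 0.229] 0.1979027066904946 0.06862162713570358 [0.365 0.005 0.332] [-1.3    0.728  1.423  1.643 -0.733  1.41  -1.164]
[[252.83  136.283]
 [221.979 163.274]
 [283.881 163.345]
 [228.814 254.861]
 [277.714 254.924]
 [131.117 136.149]]
```

View pics/s27c.png

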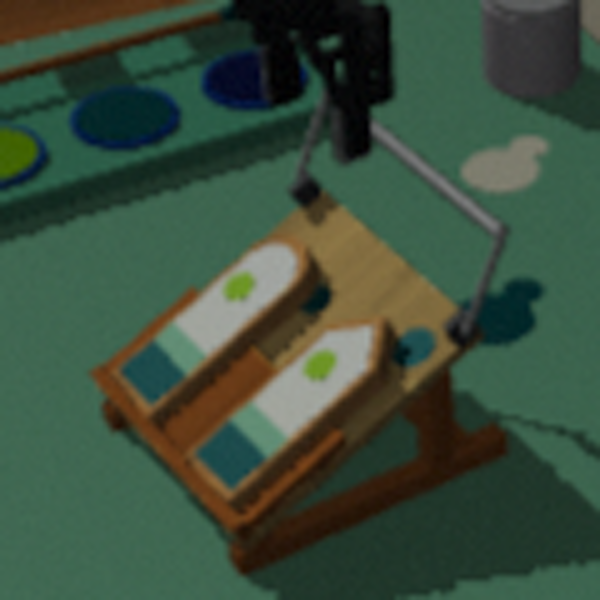

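View pics/w27.png

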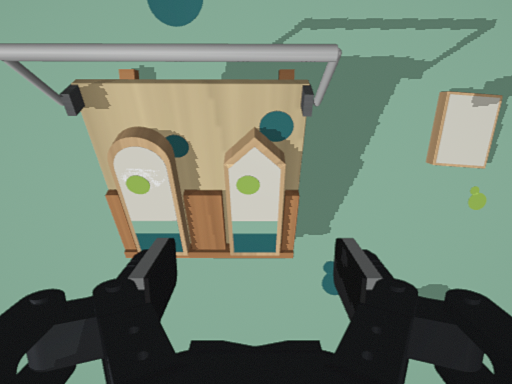

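```bash
python3 - <<'E'
from fit import *
w=ld('w27'); e=[.5765,.267,.1975]
i=cv2.imread('pics/w27.png')[115:270,95:310]; i=cv2.resize(i,None,fx=3.6,fy=3.6,interpolation=cv2.INTER_CUBIC)
for p in proj(w,W(e,D([[150,-50,18],[123,-23,18],[123,-77,18],[0,-23,18],[0,-77,18],[150,50,18],[0,23,18],[0,77,18]]))):
    cv2.circle(i,tuple(int(x) for x in (p+.5-[95,115])*3.6),3,(0,0,255),-1)
cv2.imwrite('pics/w27c.png',i)
E
```

```text
(no output)
```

View pics/w27c.png

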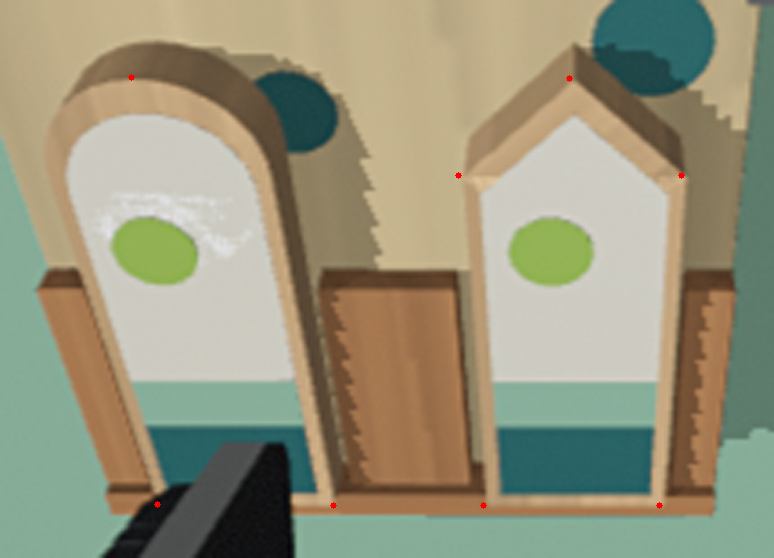

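drive_tool --deltas '[{"tx": 15,"ty": -6,"tz": -2,"yaw": 0},{"tx": 22,"ty": -9,"tz": -2,"yaw": 0},{"tx": 22,"ty": -9,"tz": -1,"yaw": 0},{"tx": 22,"ty": -9,"tz": 0,"yaw": 0},{"tx": 22,"ty": -9,"tz": 0,"yaw": 0},{"tx": 16,"ty": -9,"tz": 0,"yaw": 0},{"tx": 0,"ty": 0,"tz": 0,"yaw": 0},{"tx": 0,"ty": 0,"tz": 0,"yaw": 0},{"tx": 0,"ty": 0,"tz": 0,"yaw": 0},{"tx": 0,"ty": 0,"tz": 0,"yaw": 0}]' --jaw 1

```text
time: 46.35
tool_pos: [0.6703, 0.2862, 0.2273]
ee_rot: [0.995, 0.098, -0.0, -0.0]
contact_force: [0.7, -0.5, 0.4]
gripper_width: -0.0001
```

```bash
python3 - <<'E'
from fit import *
np.set_printoptions(precision=3,suppress=True)
s=arm.read_state(); p=s['tool_pos']; print(s['time'],p,psi_of(s['ee_rot'])+np.pi,s['gripper_width'],s['joint_pos'])
e=[.5765,.267,.1975]; d=p[:2]-e[:2]; c,q=np.cos(e[2]),np.sin(e[2]); print('easel',c*d[0]+q*d[1],-q*d[0]+c*d[1])
w=snap('wrist','w28'); snap('side','s28'); crop('s28',150,40,290,180,4.2,'s28c')
b=np.array([[178-66*np.cos(2.45),y,12+66*np.sin(2.45)] for y in(-95,0,95)]); print(proj(w,W(e,D(b))))
E
```

```text
46.35 [0.67  0.286 0.227] 0.19710326928873734 -6.730290690216108e-05 [-1.088  0.874  1.276  1.303 -0.825  1.526 -1.284]
easel 0.0957192619597189 0.0004470498607152956
[[393.415 234.5  ]
 [254.186 234.514]
 [114.914 234.529]]
```

View pics/w28.png

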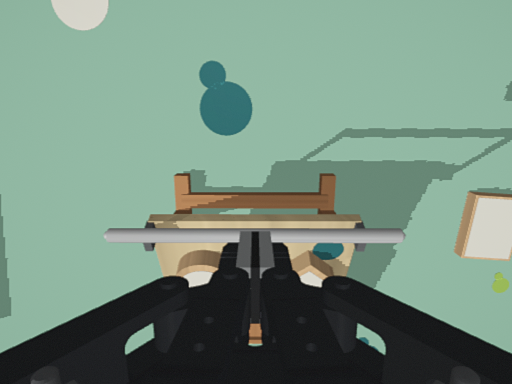

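View pics/s28c.png

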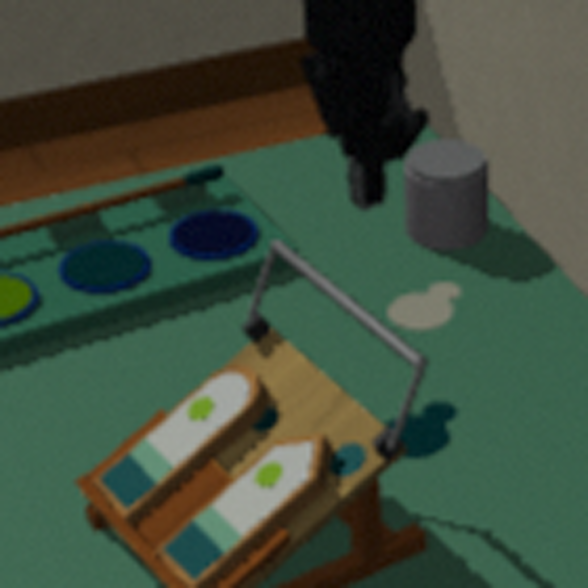

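drive_tool --deltas '[{"tx": 5,"ty": 0,"tz": 0,"yaw": 0},{"tx": 6,"ty": 0,"tz": 0,"yaw": 0},{"tx": 0,"ty": 0,"tz": 10,"yaw": 0},{"tx": 0,"ty": 0,"tz": 20,"yaw": 0},{"tx": 0,"ty": 0,"tz": 22,"yaw": 0},{"tx": 0,"ty": 0,"tz": 22,"yaw": 0},{"tx": 0,"ty": 0,"tz": 12,"yaw": 0},{"tx": 0,"ty": 0,"tz": 3,"yaw": 0},{"tx": 0,"ty": 0,"tz": 0,"yaw": 0},{"tx": 0,"ty": 0,"tz": 0,"yaw": 0}]'

```text
time: 47.45
tool_pos: [0.6824, 0.289, 0.1394]
ee_rot: [0.995, 0.099, 0.001, -0.0]
contact_force: [0.1, 0.5, -0.2]
gripper_width: 0.0001
```

```bash
python3 - <<'E'
from fit import *
np.set_printoptions(precision=3,suppress=True)
s=arm.read_state(); p=s['tool_pos']; print(s['time'],p,s['contact_force'],s['joint_pos'])
e=[.5765,.267,.1975]; d=p[:2]-e[:2]; c,q=np.cos(e[2]),np.sin(e[2]); print('easel',c*d[0]+q*d[1],-q*d[0]+c*d[1])
snap('side','s29'); crop('s29',150,40,290,180,4.2,'s29c')
E
```

```text
47.45 [0.682 0.289 0.139] [ 0.121  0.492 -0.222] [-1.074  0.952  1.217  1.374 -0.887  1.405 -1.245]
easel 0.10816518124849818 0.0007740150458064449
```

View pics/s29c.png

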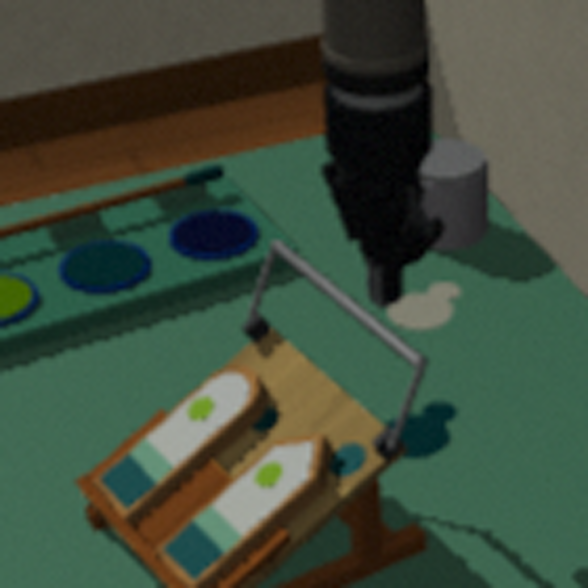

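drive_tool --deltas '[{"tx": -6,"ty": 0,"tz": 0,"yaw": 0},{"tx": -8,"ty": 0,"tz": 0,"yaw": 0},{"tx": -8,"ty": 0,"tz": 0,"yaw": 0},{"tx": -7,"ty": 0,"tz": 0,"yaw": 0},{"tx": -7,"ty": 0,"tz": 0,"yaw": 0},{"tx": -7,"ty": 0,"tz": 0,"yaw": 0},{"tx": -7,"ty": 0,"tz": 0,"yaw": 0},{"tx": -7,"ty": 0,"tz": 0,"yaw": 0},{"tx": -6,"ty": 0,"tz": 0,"yaw": 0},{"tx": 0,"ty": 0,"tz": 0,"yaw": 0}]'

```text
time: 48.5
tool_pos: [0.619, 0.2767, 0.1381]
ee_rot: [0.995, 0.099, -0.0, -0.0]
contact_force: [-0.2, 0.4, -0.1]
gripper_width: 0.0
```

```bash
python3 - <<'E'
from fit import *
np.set_printoptions(precision=3,suppress=True)
s=arm.read_state(); p=s['tool_pos']; print(s['time'],p,s['contact_force'],s['joint_pos'])
e=[.5765,.267,.1975]; d=p[:2]-e[:2]; c,q=np.cos(e[2]),np.sin(e[2]); print('easel',c*d[0]+q*d[1],-q*d[0]+c*d[1])
snap('side','s30'); crop('s30',150,40,290,180,4.2,'s30c')
E
```

```text
48.5 [0.619 0.277 0.138] [-0.241  0.429 -0.08 ] [-1.198  0.887  1.267  1.554 -0.861  1.348 -1.209]
easel 0.04357218034418551 0.0011601431217961346
```

View pics/s30c.png

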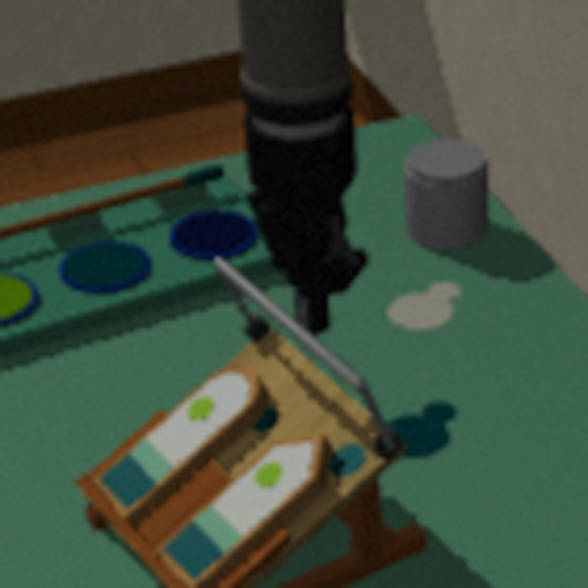

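The bar has passed upright and is falling on its own. I'll retract upward and wait.

drive_tool --deltas '[{"tx": 5,"ty": 0,"tz": 0,"yaw": 0},{"tx": 5,"ty": 0,"tz": -10,"yaw": 0},{"tx": 0,"ty": 0,"tz": -20,"yaw": 0},{"tx": 0,"ty": 0,"tz": -30,"yaw": 0},{"tx": 0,"ty": 0,"tz": -30,"yaw": 0},{"tx": 0,"ty": 0,"tz": -20,"yaw": 0},{"tx": 0,"ty": 0,"tz": 0,"yaw": 0},{"tx": 0,"ty": 0,"tz": 0,"yaw": 0},{"tx": 0,"ty": 0,"tz": 0,"yaw": 0},{"tx": 0,"ty": 0,"tz": 0,"yaw": 0}]'

```text
time: 49.55
tool_pos: [0.6292, 0.2788, 0.2471]
ee_rot: [0.995, 0.099, -0.001, 0.0]
contact_force: [-1.2, -0.8, -0.4]
gripper_width: -0.0
```

drive_tool --deltas '[{"tx": 0,"ty": 0,"tz": 0,"yaw": 0},{"tx": 0,"ty": 0,"tz": 0,"yaw": 0},{"tx": 0,"ty": 0,"tz": 0,"yaw": 0},{"tx": 0,"ty": 0,"tz": 0,"yaw": 0},{"tx": 0,"ty": 0,"tz": 0,"yaw": 0},{"tx": 0,"ty": 0,"tz": 0,"yaw": 0},{"tx": 0,"ty": 0,"tz": 0,"yaw": 0},{"tx": 0,"ty": 0,"tz": 0,"yaw": 0},{"tx": 0,"ty": 0,"tz": 0,"yaw": 0},{"tx": 0,"ty": 0,"tz": 0,"yaw": 0}]'

```text
time: 50.55
tool_pos: [0.6298, 0.2787, 0.2482]
ee_rot: [0.995, 0.099, 0.0, -0.0]
contact_force: [0.3, 1.2, 0.1]
gripper_width: -0.0001
```

```bash
python3 - <<'E'
from fit import *
np.set_printoptions(precision=3,suppress=True)
s=arm.read_state(); p=s['tool_pos']; print(s['time'],p,s['contact_force'],s['joint_pos'])
snap('side','s31'); crop('s31',150,70,270,190,5,'s31c');snap('wrist','w31')
e=[.5765,.267,.1975]
i=cv2.imread('pics/w31.png')
for th,col in((.17,(0,0,255)),(.25,(255,0,0))):
    for y in(-100,-50,0,50,100):
        q=proj(ld('w31'),W(e,D([[178-66*np.cos(th),y,12+66*np.sin(th)]])))[0]; cv2.circle(i,tuple(int(x) for x in q),2,col,-1); print(th,y,q)
cv2.imwrite('pics/w31o.png',i)
E
```

```text
50.55 [0.63  0.279 0.248] [0.314 1.173 0.139] [-1.178  0.814  1.33   1.391 -0.785  1.522 -1.275]
0.17 -100 [354.738 244.586]
0.17 -50 [304.746 244.54 ]
0.17 0 [254.74  244.494]
0.17 50 [204.72  244.448]
0.17 100 [154.686 244.402]
0.25 -100 [356.125 247.836]
0.25 -50 [305.439 247.79 ]
0.25 0 [254.74  247.744]
0.25 50 [204.027 247.698]
0.25 100 [153.3   247.651]
```

View pics/s31c.png

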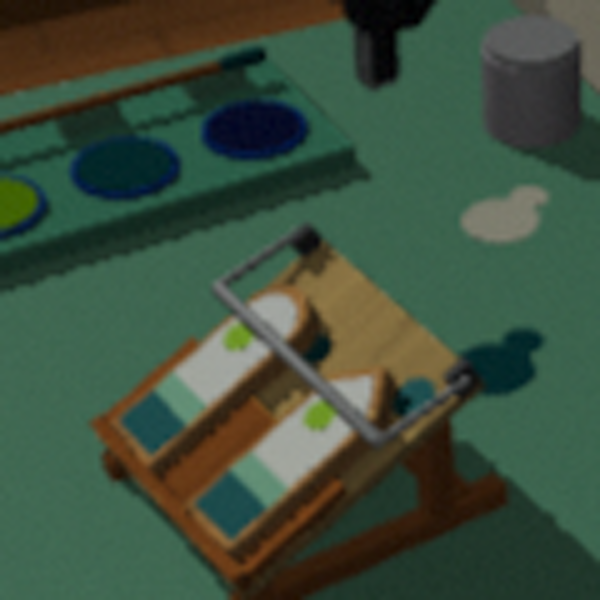

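View pics/w31o.png

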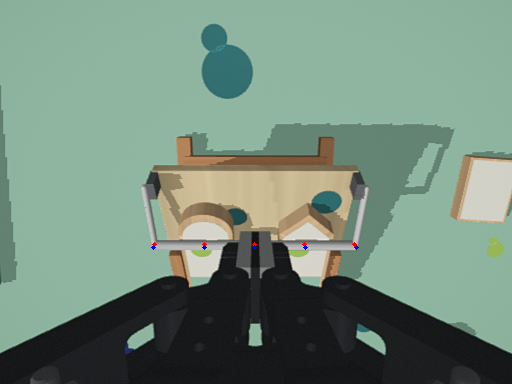

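drive_tool --deltas '[{"tx": 10,"ty": 0,"tz": -15,"yaw": 0},{"tx": 20,"ty": 0,"tz": -15,"yaw": 0},{"tx": 20,"ty": 0,"tz": -10,"yaw": 0},{"tx": 10,"ty": 0,"tz": 0,"yaw": 0},{"tx": 0,"ty": 0,"tz": 0,"yaw": 0},{"tx": 0,"ty": 0,"tz": 0,"yaw": 0},{"tx": 0,"ty": 0,"tz": 0,"yaw": 0},{"tx": 0,"ty": 0,"tz": 0,"yaw": 0},{"tx": 0,"ty": 0,"tz": 0,"yaw": 0},{"tx": 0,"ty": 0,"tz": 0,"yaw": 0}]'

```text
time: 51.65
tool_pos: [0.6883, 0.2907, 0.2883]
ee_rot: [0.995, 0.099, -0.0, -0.0]
contact_force: [0.6, -0.2, -0.7]
gripper_width: 0.0001
```

```bash
python3 - <<'E'
from fit import *
s=snap('side','s32'); snap('wrist','w32')
a,b=[cv2.imread(f'pics/{n}.png')[110:200,160:260].astype(int) for n in('s31','s32')]; print('diff',np.abs(a-b).max(2).mean(),(np.abs(a-b).max(2)>25).sum())
e=[.5765,.267,.1975]
i=cv2.imread('pics/s32.png')[70:190,150:270]; i=cv2.resize(i,None,fx=5,fy=5,interpolation=cv2.INTER_CUBIC)
for th,col in((.17,(0,0,255)),(.3,(255,0,0))):
    for y in(-90,-45,0,45,90):
        q=(proj(s,W(e,D([[178-66*np.cos(th),y,12+66*np.sin(th)]])))[0]+.5-[150,70])*5; cv2.circle(i,tuple(int(x) for x in q),2,col,-1)
cv2.imwrite('pics/s32o.png',i)
for n in('pot','spare','jar'):pass
A=cv2.imread('pics/side0.png');B=cv2.imread('pics/s32.png')
cv2.imwrite('pics/cmp.png',np.hstack([A[130:320,170:370],B[130:320,170:370]]))
E
```

```text
diff 2.084111111111111 0
```

View pics/s32o.png

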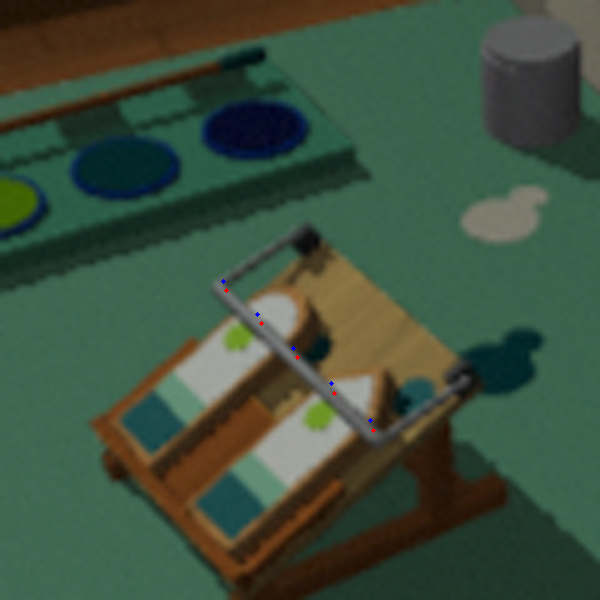

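View pics/cmp.png

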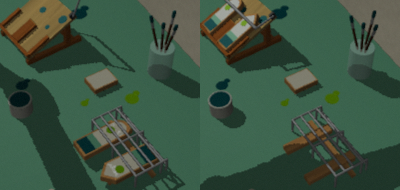

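View pics/w32.png

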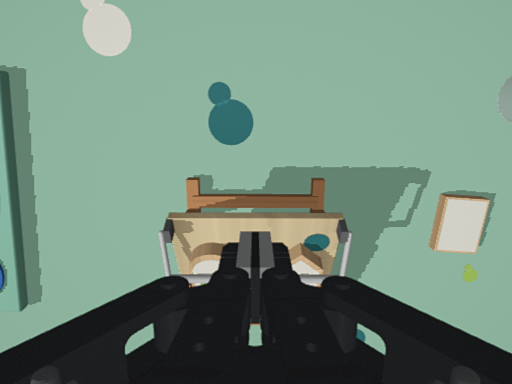

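The bar matches the 0.17 rad projection (red) and nothing has moved between frames. The pot, spare board and jar are where they started, so I'm handing in.

```bash
python3 - <<'E'
from bench import arm
print(arm.sign_off())
E
```

```text
the job is handed in; nothing more can be done
None
```

I handed the job in at about 52 s. Both panels are on the easel and the hold-down bar is resting across them; no verdict was reported.

- **Arch:** I drew it out by its foot half, set it flat on the table, gripped it again by the top half and laid it in the left pocket, sliding it down until it pressed on the lip. In the wrist camera its apex and foot corners came within about 1 px of where they should be.
- **Gable:** I drew it out by its top, turned it half round while level and laid it in the right pocket the same way, with about 6 N against the lip. It sits perhaps 1.5 mm off the pocket's centre line, inside the 4 mm clearance on each side.
- **Hold-down bar:** I pushed it past upright with closed fingers and it fell on its own. In the side and wrist views it matches the expected 0.17 rad.
- **Last checks:** Two side frames about 1 s apart showed no movement at the easel. The pot, spare board and jar look unmoved, and the gripper is clear of everything.

Three things did not go as planned:
- **Fingertip height:** The closed fingertips sit about 26 mm behind the reported TCP, not at it. My first grasp on the arch therefore closed on air above the wet face. I read no contact force and saw no mark. I set the later grasp heights from a measured offset.
- **Joint 3:** It rose to 1.427 rad while I turned the gable, close to its 1.46 limit. It was below the limit every time I read it.
- **Refused move:** The very first move call was rejected because its rows left out the yaw value, and nothing moved.

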